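Load the bench lift and let it down on its release valve

TASK

Thread every spacer ring that is on the bench fully down the post of the raised lift platform, widest at the bottom and each one above narrower than the last, leaving the yellow safety prop under the platform until they are all on. Then draw the prop out from under the raised platform and stand it upright in the middle of the green parking plate, and crack the red release valve open a fraction of a turn (about a tenth) so that the platform sinks slowly, never with a rush, all the way down. Finally turn the valve fully shut again; leave the tools and scrap lying about the bench alone.

Things in the scene. Friction and masses are not known exactly. Their poses are not given: they have to be found in the camera images.
- platform (a point): Centre of the top face of the lift platform: blue disc, 124 mm across, 12 mm thick, on a 28 mm ram. A steel post 24 mm in diameter stands upright on it at this point, 104 mm tall, its last 12 mm tapered to 10 mm. z up. The top face is at most 119 mm above the bench when raised and 34 mm when fully down.
- ram (a joint): How far the platform has sunk from its full height, in m: starts at 0 to 0.012, fully down at 0.085. It sinks by its own weight (5 kg) whenever the valve is open far enough and stops where it is when the valve is shut; it cannot be raised again.
- valve (a joint): Turn of the release valve, rad: 0 = shut (stop), 1.6 = stop; starts within 0.04 of shut. Counter-clockwise seen from above opens. Stays where left; stiff (0.1 to 0.25 N m). The platform starts to creep at about 0.3 to 0.55 rad; each further 0.1 rad adds about 4 mm/s, up to some 23 mm/s from 1 rad on. 6 mm/s is a good pace; over 16 mm/s is a rush and spoils the job.
- valve_grip (a point): Middle of the red wing handle of the valve, on the (vertical) turning axis, 77 mm above the bench: a bar 60 mm long along this point's x axis, 12 mm thick along y, 28 mm high (from 14 mm below this point to 14 mm above). It turns with the valve. It sits on a grey block 90 x 70 mm, 45 mm high, fixed to the bench; the handle lies along the block's long side when shut.
- prop_tab (a point): Grip tab of the yellow safety prop, 75 mm above the prop's underside: upright plate 16 mm thick along x, 34 mm wide along y, from 10 to 95 mm above the underside; the point is at mid thickness and width. y points away from the ram: pull the prop out along +y by at least 60 mm before turning or lifting it. z up.
- prop_foot (a point): Centre of the underside of the prop (28 mm from the tab along -y, 75 mm below prop_tab, same axes). The prop is one loose rigid piece, 450 g, standing on the bench: base plate 44 (x) by 96 (y) by 10 mm, the tab at its +y end, and at its -y end a column 44 x 28 mm, 70 mm high, under the platform (not touching it).
- park_mid (a point): Centre of the top of the green parking plate, 170 x 170 x 4 mm, fixed to the bench; z up.
- ring68_mid (a point): Red painted spacer ring, outside diameter 68 mm, bore 30 mm, 20 mm high, about 280 g, lying flat on the bench at the start (may be absent: then None). The point is its centre, half-way up (10 mm above its underside); z is the ring's axis.
- ring61_mid (a point): Yellow painted spacer ring, outside diameter 61 mm, bore 30 mm, 20 mm high, about 220 g, lying flat on the bench at the start (may be absent: then None). The point is its centre, half-way up (10 mm above its underside); z is the ring's axis.
- ring54_mid (a point): Blue painted spacer ring, outside diameter 54 mm, bore 30 mm, 20 mm high, about 160 g, lying flat on the bench at the start (may be absent: then None). The point is its centre, half-way up (10 mm above its underside); z is the ring's axis.
- ring47_mid (a point): White painted spacer ring, outside diameter 47 mm, bore 30 mm, 20 mm high, about 110 g, lying flat on the bench at the start (may be absent: then None). The point is its centre, half-way up (10 mm above its underside); z is the ring's axis.
- ring40_mid (a point): Copper spacer ring, outside diameter 40 mm, bore 30 mm, 20 mm high, about 70 g, lying flat on the bench at the start (may be absent: then None). The point is its centre, half-way up (10 mm above its underside); z is the ring's axis.
- wrench: Bystander: steel wrench 150 mm long lying along its x, origin underneath its middle.
- hammer: Bystander: hammer 260 mm long lying along its x, origin underneath its middle.
- cup: Bystander: steel cup 64 mm across, 75 mm high, origin under its centre.
- offcut: Bystander: bright steel bar end 30 x 90 x 30 mm, origin under its centre.
- magnet: Bystander: red L-shaped welding square, 90 mm and 80 mm legs, 20 mm thick, origin under the 90 mm leg's middle.
Things that resemble listed ones, but are neither listed nor needed, are in the scene too. What is shaped like the part that bears ring61_mid but black, pink or turquoise is not meant.

How it is judged (in metres and radians):
On the way, in this order (a step that is already met when the one before it is completed fails the run):
1. all rings present are on the post in order, flat and fully down, with the platform still raised and the prop still under it (horizontal distance between each of ring68_mid, ring61_mid, ring54_mid, ring47_mid, ring40_mid and platform below 0.007 m and z of ring68_mid in the frame of platform between 0.004 and 0.094 m and (angle between ring68_mid's own z axis and vertical below 0.08 rad or angle between ring68_mid's own z axis and vertical above 3.06 rad) and z of ring61_mid in the frame of platform between 0.004 and 0.094 m and (angle between ring61_mid's own z axis and vertical below 0.08 rad or angle between ring61_mid's own z axis and vertical above 3.06 rad) and z of ring54_mid in the frame of platform between 0.004 and 0.094 m and (angle between ring54_mid's own z axis and vertical below 0.08 rad or angle between ring54_mid's own z axis and vertical above 3.06 rad) and z of ring47_mid in the frame of platform between 0.004 and 0.094 m and (angle between ring47_mid's own z axis and vertical below 0.08 rad or angle between ring47_mid's own z axis and vertical above 3.06 rad) and z of ring40_mid in the frame of platform between 0.004 and 0.094 m and (angle between ring40_mid's own z axis and vertical below 0.08 rad or angle between ring40_mid's own z axis and vertical above 3.06 rad) and ((angle between ring68_mid's own z axis and vertical below 1.5 rad and z of ring61_mid in the frame of ring68_mid above 0.013 m) or (angle between ring68_mid's own z axis and vertical above 1.6 rad and z of ring61_mid in the frame of ring68_mid below -0.013 m)) and ((angle between ring68_mid's own z axis and vertical below 1.5 rad and z of ring54_mid in the frame of ring68_mid above 0.013 m) or (angle between ring68_mid's own z axis and vertical above 1.6 rad and z of ring54_mid in the frame of ring68_mid below -0.013 m)) and ((angle between ring68_mid's own z axis and vertical below 1.5 rad and z of ring47_mid in the frame of ring68_mid above 0.013 m) or (angle between ring68_mid's own z axis and vertical above 1.6 rad and z of ring47_mid in the frame of ring68_mid below -0.013 m)) and ((angle between ring68_mid's own z axis and vertical below 1.5 rad and z of ring40_mid in the frame of ring68_mid above 0.013 m) or (angle between ring68_mid's own z axis and vertical above 1.6 rad and z of ring40_mid in the frame of ring68_mid below -0.013 m)) and ((angle between ring61_mid's own z axis and vertical below 1.5 rad and z of ring54_mid in the frame of ring61_mid above 0.013 m) or (angle between ring61_mid's own z axis and vertical above 1.6 rad and z of ring54_mid in the frame of ring61_mid below -0.013 m)) and ((angle between ring61_mid's own z axis and vertical below 1.5 rad and z of ring47_mid in the frame of ring61_mid above 0.013 m) or (angle between ring61_mid's own z axis and vertical above 1.6 rad and z of ring47_mid in the frame of ring61_mid below -0.013 m)) and ((angle between ring61_mid's own z axis and vertical below 1.5 rad and z of ring40_mid in the frame of ring61_mid above 0.013 m) or (angle between ring61_mid's own z axis and vertical above 1.6 rad and z of ring40_mid in the frame of ring61_mid below -0.013 m)) and ((angle between ring54_mid's own z axis and vertical below 1.5 rad and z of ring47_mid in the frame of ring54_mid above 0.013 m) or (angle between ring54_mid's own z axis and vertical above 1.6 rad and z of ring47_mid in the frame of ring54_mid below -0.013 m)) and ((angle between ring54_mid's own z axis and vertical below 1.5 rad and z of ring40_mid in the frame of ring54_mid above 0.013 m) or (angle between ring54_mid's own z axis and vertical above 1.6 rad and z of ring40_mid in the frame of ring54_mid below -0.013 m)) and ((angle between ring47_mid's own z axis and vertical below 1.5 rad and z of ring40_mid in the frame of ring47_mid above 0.013 m) or (angle between ring47_mid's own z axis and vertical above 1.6 rad and z of ring40_mid in the frame of ring47_mid below -0.013 m)) and value of joint ram below 0.03 m and horizontal distance between prop_foot and platform below 0.115 m), for 0.3 s.
2. the prop is out from under the platform, which is still raised (value of joint ram below 0.03 m and horizontal distance between prop_foot and platform above 0.15 m), for 0.1 s.
3. the prop stands upright on the parking plate while the platform is still raised (value of joint ram below 0.03 m and horizontal distance between prop_foot and park_mid below 0.055 m and angle between prop_foot's own z axis and vertical below 0.1 rad and z of prop_foot in the frame of park_mid below 0.006 m), for 0.2 s.
4. the platform has sunk all the way, rings still in place (value of joint ram above 0.082 m and horizontal distance between each of ring68_mid, ring61_mid, ring54_mid, ring47_mid, ring40_mid and platform below 0.007 m and z of ring68_mid in the frame of platform between 0.004 and 0.094 m and (angle between ring68_mid's own z axis and vertical below 0.08 rad or angle between ring68_mid's own z axis and vertical above 3.06 rad) and z of ring61_mid in the frame of platform between 0.004 and 0.094 m and (angle between ring61_mid's own z axis and vertical below 0.08 rad or angle between ring61_mid's own z axis and vertical above 3.06 rad) and z of ring54_mid in the frame of platform between 0.004 and 0.094 m and (angle between ring54_mid's own z axis and vertical below 0.08 rad or angle between ring54_mid's own z axis and vertical above 3.06 rad) and z of ring47_mid in the frame of platform between 0.004 and 0.094 m and (angle between ring47_mid's own z axis and vertical below 0.08 rad or angle between ring47_mid's own z axis and vertical above 3.06 rad) and z of ring40_mid in the frame of platform between 0.004 and 0.094 m and (angle between ring40_mid's own z axis and vertical below 0.08 rad or angle between ring40_mid's own z axis and vertical above 3.06 rad) and ((angle between ring68_mid's own z axis and vertical below 1.5 rad and z of ring61_mid in the frame of ring68_mid above 0.013 m) or (angle between ring68_mid's own z axis and vertical above 1.6 rad and z of ring61_mid in the frame of ring68_mid below -0.013 m)) and ((angle between ring68_mid's own z axis and vertical below 1.5 rad and z of ring54_mid in the frame of ring68_mid above 0.013 m) or (angle between ring68_mid's own z axis and vertical above 1.6 rad and z of ring54_mid in the frame of ring68_mid below -0.013 m)) and ((angle between ring68_mid's own z axis and vertical below 1.5 rad and z of ring47_mid in the frame of ring68_mid above 0.013 m) or (angle between ring68_mid's own z axis and vertical above 1.6 rad and z of ring47_mid in the frame of ring68_mid below -0.013 m)) and ((angle between ring68_mid's own z axis and vertical below 1.5 rad and z of ring40_mid in the frame of ring68_mid above 0.013 m) or (angle between ring68_mid's own z axis and vertical above 1.6 rad and z of ring40_mid in the frame of ring68_mid below -0.013 m)) and ((angle between ring61_mid's own z axis and vertical below 1.5 rad and z of ring54_mid in the frame of ring61_mid above 0.013 m) or (angle between ring61_mid's own z axis and vertical above 1.6 rad and z of ring54_mid in the frame of ring61_mid below -0.013 m)) and ((angle between ring61_mid's own z axis and vertical below 1.5 rad and z of ring47_mid in the frame of ring61_mid above 0.013 m) or (angle between ring61_mid's own z axis and vertical above 1.6 rad and z of ring47_mid in the frame of ring61_mid below -0.013 m)) and ((angle between ring61_mid's own z axis and vertical below 1.5 rad and z of ring40_mid in the frame of ring61_mid above 0.013 m) or (angle between ring61_mid's own z axis and vertical above 1.6 rad and z of ring40_mid in the frame of ring61_mid below -0.013 m)) and ((angle between ring54_mid's own z axis and vertical below 1.5 rad and z of ring47_mid in the frame of ring54_mid above 0.013 m) or (angle between ring54_mid's own z axis and vertical above 1.6 rad and z of ring47_mid in the frame of ring54_mid below -0.013 m)) and ((angle between ring54_mid's own z axis and vertical below 1.5 rad and z of ring40_mid in the frame of ring54_mid above 0.013 m) or (angle between ring54_mid's own z axis and vertical above 1.6 rad and z of ring40_mid in the frame of ring54_mid below -0.013 m)) and ((angle between ring47_mid's own z axis and vertical below 1.5 rad and z of ring40_mid in the frame of ring47_mid above 0.013 m) or (angle between ring47_mid's own z axis and vertical above 1.6 rad and z of ring40_mid in the frame of ring47_mid below -0.013 m))), for 0.2 s.
At the end, for the whole second after the job is handed in: Rings flat on the post (within 7 mm, 0.08 rad), widest lowest, fully down; prop upright on the green plate, base centre within 55 mm of its centre; ram over 0.082 m; valve under 0.12 rad (all of step 4 and horizontal distance between prop_foot and park_mid below 0.055 m and angle between prop_foot's own z axis and vertical below 0.1 rad and z of prop_foot in the frame of park_mid below 0.006 m and value of joint valve below 0.12 rad and linear speed of prop below 0.02 m/s); the robot touches nothing.
It fails at once if the platform comes down with a rush (over 16 mm/s) (velocity of joint ram above 0.016 m/s).
It fails at once if a bystander (wrench, hammer, cup, offcut or magnet) is moved over 50 mm (distance of any of wrench, hammer, cup, offcut, magnet from where it was at the start of the episode above 0.05 m).
Of ring68, ring61, ring54, ring47, ring40 only 3 to 5 are there at a start; the rules pass over those that are not, and their reading is None.
At some moment in a run one of ring68, ring61, ring54, ring47, ring40 may be knocked a few centimetres aside while the robot is not near it.
Once in a run the grip may slacken for a moment while it holds something.
It also fails if it takes over 210 s, if anything falls off the work surface, if the arm or the gripper's body presses on something with over 40 N, if the wrist force passes 120 N, or if a joint passes its speed limit or range.

ROBOT

A 6-joint arm with a two-finger parallel gripper is mounted at the origin on the work surface. World frame = base frame: x ahead of the robot, y to its left, z up, the work surface at z = 0. Lengths are in m, angles in degrees, forces in N, time in s.
With the tool pointing down it reaches from about 0.4 to 0.825 m from the base axis. Payload 7 kg.
Tool frame: the origin (TCP) lies where the fingers leave the gripper's body, on its centre line; the fingertips stand 66 mm ahead of it and the grasp point (between the pads) lies 47 mm ahead of it; z points along the fingers, y is the direction in which the jaws open and shut (so a half turn about z gives the same grasp; the last joint's range is limited). The gripper opens to 88 mm and grips with 3 to 60 N. Pads are 19 mm wide; open, the fingers measure 130 mm over their backs; the gripper's body (78 mm by 193 mm) begins 47 mm behind the grasp point.
Start: joints at [82.855, 20.546, 0.682, 0, -70.136, -16.507], TCP at [0.271, 0.618, 0.292] pointing down, gripper open.
Joint ranges: [-176.03, 176.03], [-82.01, 121.73], [-58.28, 71.71], [-173.87, 95.51], [-174.79, -0.11], [-173.66, 173.66]. Speed limits (degrees/s): [136.94, 136.94, 172.46, 180, 180, 180].

INTERFACE

Orientations are given as [roll, pitch, yaw] about the fixed x, y, z axes, in that order (R = Rz(yaw) Ry(pitch) Rx(roll)).
In Python, from plant import get_obs, snapshot, close_job gives the robot as it stands.
- The arm moves only by the tool play_rows, never from a script. Its argument "series" is a list of rows, each a list of 5 numbers: the opening in per cent of the stroke, from 0 (shut) to 100 (fully open), then the shift along the tool's x, y, z in m, then the turn about the tool's z in degrees. In form: [[jaw, dx, dy, dz, spin], ...]. A call has 1 to 10 rows; each row is the pose to reach, as a shift and turn from the pose commanded when the call began, along the tool's axes at that moment; what a row does not reach only later rows make up. A row lasts 1/10 s, in which the tool goes at most 50 mm and 8.59 degrees, less where a joint would pass 70% of its speed; a pose out of reach is approached as far as the arm can. A call with a gripper value outside its range is refused whole. The fingers move at their own pace and stop on an object; the grip force is fixed at half the most. Time passes only in rows, so rows that repeat a pose let the fingers close. It gives the time, the measured TCP pose, the force and the opening at its end, in the units of the state.
- get_obs(): the state, without advancing time (a new reading comes with each control period).
- snapshot(name): name is "scene" or "top" or "wrist"; returns a dict with "frame" (420x560x3 uint8, red, green, blue), "z_map" (420x560 float32, m along the optical axis (not along the pixel's ray), 0 where there is no reading), "mtx" (3x3 intrinsics, pixels), "camera_from_world" (4x4, takes a point from world to camera coordinates); the wrist camera has in their place "tool_from_camera" (4x4, takes a point from camera to tool coordinates, whose origin is the TCP and whose axes are the flange's). Camera axes: x right, y up, looking along -z (the intrinsics and any distortion apply to the point x, -y, -z); pixel columns grow to the right and rows downward; lengths in m; the calibration is good to about 2 mm. A picture is of the moment at which its call begins: read the wrist's pose just before it.
- close_job(): hands the job in, once; it reports no verdict.
The state is a dict: "clock": time; "joint_pos": joint angles; "qvel": joint speeds; "tau": joint torques, N m; "tool_pos": TCP position; "orientation": TCP orientation; "force": force on the tool from outside, world axes, zero at the start; "moment": the same for the moment, N m; "opening": finger opening in m.
Only numpy, scipy, OpenCV 4.12 (cv2) and the standard library are available. Lean on these libraries where they do the work, as an engineer would, in place of code of your own. Each camera call takes 0.05 s, during which the arm holds its last target.

## Working session

There is one attempt and no reset: what is moved stays moved. The work goes in short steps, Python scripts to look and compute and a tool call to move; the robot and the scene stay as the last step left them, time stands still between calls to the robot, and variables do not carry over. Pictures are saved under pics/ and viewed, and the job is handed in when it is done.

Besides the shell and the picture viewer there is one more tool, called as name([rows], argument=value, ...), one row to a line, values as JSON. play_rows: Moves the arm, as the interface text tells. Its arguments: {"type":"object","properties":{"series":{"type":"array"}},"required":["series"]}

```bash
mkdir -p pics; ls
cat > h.py <<'E'
import numpy as np, cv2
from plant import get_obs, snapshot
def save(name, fn):
    s=snapshot(name); cv2.imwrite('pics/'+fn, cv2.cvtColor(s['frame'],cv2.COLOR_RGB2BGR)); np.savez('/tmp/'+name+'.npz',**s); return s
def Rrpy(o):
    r,p,y=np.radians(o); 
    cx,sx,cy,sy,cz,sz=np.cos(r),np.sin(r),np.cos(p),np.sin(p),np.cos(y),np.sin(y)
    return np.array([[cz,-sz,0],[sz,cz,0],[0,0,1]])@np.array([[cy,0,sy],[0,1,0],[-sy,0,cy]])@np.array([[1,0,0],[0,cx,-sx],[0,sx,cx]])
def w2c(s,obs=None):
    if 'camera_from_world' in s: return np.array(s['camera_from_world'])
    T=np.eye(4);T[:3,:3]=Rrpy(obs['orientation']);T[:3,3]=obs['tool_pos']
    return np.linalg.inv(T@np.array(s['tool_from_camera']))
def ray_plane(s,M,u,v,z):
    K=np.array(s['mtx']); d=np.linalg.inv(K)@[u,v,1]; d=np.array([d[0],-d[1],-d[2]])
    Mi=np.linalg.inv(M); o=Mi[:3,3]; w=Mi[:3,:3]@d; t=(z-o[2])/w[2]; return o+t*w
def cloud(s,M):
    K=np.array(s['mtx']); Z=np.array(s['z_map']); v,u=np.mgrid[:Z.shape[0],:Z.shape[1]]
    x=(u-K[0,2])/K[0,0]*Z; y=(v-K[1,2])/K[1,1]*Z
    P=np.stack([x,-y,-Z,np.ones_like(Z)],-1); W=P@np.linalg.inv(M).T; W=W[...,:3]; W[Z==0]=np.nan; return W
E
python3 - <<'E'
from h import *
o=get_obs();print(o)
for n in ['scene','top','wrist']:
    s=save(n,n+'0.png'); print(n,{k:(v if k not in('frame','z_map') else None) for k,v in s.items()})
E
```

```text
pics
{'clock': 0.0, 'joint_pos': array([ 8.28556503e+01,  2.05909957e+01,  6.32766225e-01, -1.95287058e-02,
       -7.01348961e+01, -1.65060248e+01]), 'qvel': array([ 0.00091114,  0.09247271, -0.10537676,  0.03052214,  0.04904968,
        0.05317611]), 'tau': array([ 4.37069320e-04, -5.82709622e+01,  2.93066704e+01,  6.99735850e+00,
        7.29675448e-03, -1.51614631e-04]), 'tool_pos': array([0.27065448, 0.61794283, 0.29122176]), 'orientation': array([ 1.79905496e+02, -8.85937085e-03, -2.36570181e+01]), 'force': array([ 0.51266317,  0.08940159, -0.27960569]), 'moment': array([ 0.01474526, -0.05201877,  0.03808538]), 'opening': 0.08783288719758499}
scene {'frame': None, 'z_map': None, 'mtx': array([[383.39660767,   0.        , 283.08838959],
       [  0.        , 383.39660767, 211.26533952],
       [  0.        ,   0.        ,   1.        ]]), 'camera_from_world': array([[ 0.79902404,  0.6010195 ,  0.01833439, -0.41782813],
       [-0.33849801,  0.42439615,  0.83982558,  0.10316101],
       [ 0.49697051, -0.67724698,  0.54254663, -1.24277549],
       [ 0.        ,  0.        ,  0.   
[... 347 characters left out ...]
, -0.57309245],
       [-0.08001764, -0.00136882,  0.99679251, -1.10694286],
       [ 0.        ,  0.        ,  0.        ,  1.        ]])}
wrist {'frame': None, 'z_map': None, 'mtx': array([[297.60940614,   0.        , 277.97679416],
       [  0.        , 297.60940614, 213.76610606],
       [  0.        ,   0.        ,   1.        ]]), 'tool_from_camera': array([[-9.26244635e-04,  9.54381597e-01,  2.98588192e-01,
         8.09776419e-02],
       [ 9.99999570e-01,  8.72245067e-04,  3.14110196e-04,
         3.39320197e-04],
       [ 3.93389130e-05,  2.98588355e-01, -9.54381995e-01,
        -9.24695700e-02],
       [ 0.00000000e+00,  0.00000000e+00,  0.00000000e+00,
         1.00000000e+00]])}
```

View pics/top0.png

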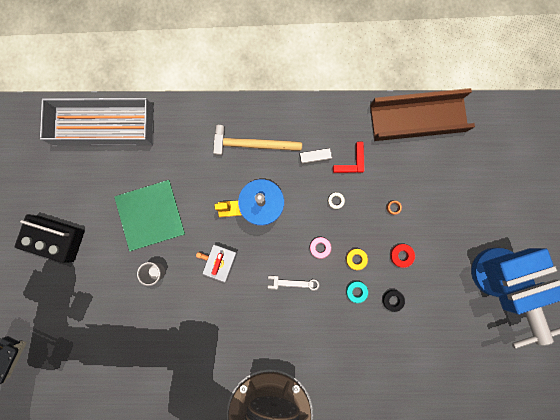

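View pics/scene0.png

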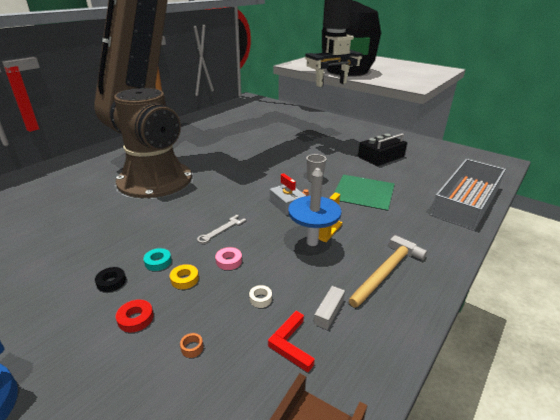

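View pics/wrist0.png

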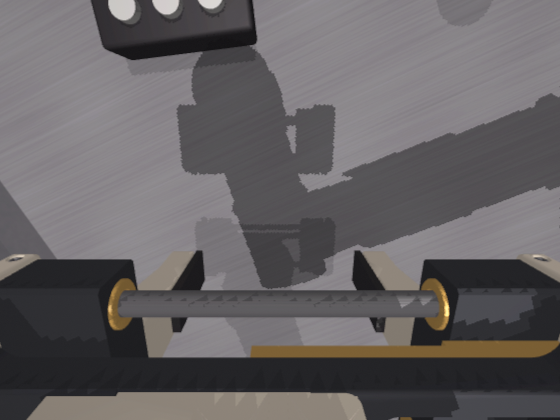

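The top view shows four listed rings: red (402,255), yellow (357,259), white (337,200) and copper (394,207). Blue is absent. The black, pink and turquoise rings are decoys. The platform is at (262,200), the prop tab at (222,208), the valve at (217,262) and the plate at (150,215).

Run:
```python
from h import *
for n in ['top','scene']:
    s=dict(np.load(f'/tmp/{n}.npz')); M=w2c(s); W=cloud(s,M)
    hsv=cv2.cvtColor(s['frame'],cv2.COLOR_RGB2HSV); H,S,V=cv2.split(hsv)
    masks={'red':((H<5)|(H>174))&(S>170)&(V>90),'yellow':(H>22)&(H<32)&(S>170)&(V>110),'copper':(H>6)&(H<14)&(S>130)&(V>70),'white':(S<30)&(V>170),'blue':(H>103)&(H<115)&(S>170),'green':(H>55)&(H<85)&(S>90)}
    for k,m in masks.items():
        m=m.astype(np.uint8); nn,l,st,c=cv2.connectedComponentsWithStats(m)
        for i in range(1,nn):
            if st[i,4]>25 and (k!='white' or st[i,4]<600):
                w=W[l==i]; z=np.nanmedian(w[:,2])
                # hull center
                pts=np.argwhere(l==i)[:,::-1].astype(np.float32)
                (cx,cy),(a,b),ang=cv2.minAreaRect(pts)
                print(n,k,st[i].tolist(),'z%.3f'%z,'rect',round(cx,1),round(cy,1),round(a,1),round(b,1),round(ang,1),'P',ray_plane(s,M,cx,cy,max(z,0)).round(4))
```

```text
top red [333, 142, 31, 31, 397] z0.020 rect 348.0 157.0 30.0 30.0 90.0 P [ 0.7377 -0.2327  0.0195]
top red [391, 244, 24, 23, 356] z0.020 rect 402.5 255.0 22.0 23.0 90.0 P [ 0.4498 -0.385   0.0197]
top red [212, 253, 11, 22, 85] z0.090 rect 217.0 263.6 4.7 22.1 18.4 P [0.4298 0.1406 0.0899]
top yellow [219, 201, 22, 15, 166] z0.009 rect 229.5 208.0 21.0 14.0 0.0 P [0.5885 0.1172 0.0095]
top yellow [215, 202, 12, 7, 67] z0.095 rect 220.5 205.0 6.0 11.0 90.0 P [0.5888 0.1317 0.095 ]
top yellow [347, 249, 20, 21, 237] z0.020 rect 356.5 259.0 20.0 19.0 90.0 P [ 0.4386 -0.2519  0.02  ]
top copper [375, 89, 97, 13, 401] z0.060 rect 422.9 95.0 4.4 96.5 84.1 P [ 0.9095 -0.4441  0.0596]
top copper [371, 98, 104, 39, 2771] z0.012 rect 422.5 117.0 30.4 100.7 84.2 P [ 0.8603 -0.459   0.0125]
top copper [57, 116, 87, 3, 151] z0.014 rect 100.0 117.0 86.0 2.0 0.0 P [0.8626 0.5061 0.0142]
top copper [57, 128, 87, 1, 87] z0.013 rect 100.0 128.0 86.0 0.0 180.0 P [0.8293 0.5054 0.0132]
top copper [56, 137, 41, 1, 41] z0.016 rect 76.0 137.0 40.0 0.0 180.0 P [0.8013 0.5748 0.0158]
top copper [387, 201, 1
[... 5871 characters left out ...]
 ]
scene blue [289, 196, 52, 31, 1110] z0.114 rect 314.5 211.0 30.0 51.0 90.0 P [0.6017 0.0133 0.1137]
scene blue [0, 364, 17, 56, 676] z0.029 rect 8.0 391.5 16.0 55.0 0.0 P [ 0.4436 -0.6066  0.029 ]
scene green [27, 0, 60, 11, 523] z0.444 rect 56.5 5.0 10.0 59.0 90.0 P [-0.7297  0.186   0.4439]
scene green [238, 0, 87, 99, 5541] z0.105 rect 281.0 49.0 98.0 86.0 90.0 P [-0.7009  1.6001  0.1052]
scene green [353, 0, 207, 207, 22711] z0.109 rect 456.0 103.0 206.0 206.0 90.0 P [0.6065 1.1135 0.1091]
scene green [350, 36, 20, 19, 291] z0.299 rect 359.5 45.0 18.0 19.0 90.0 P [0.1641 1.0307 0.2988]
scene green [335, 175, 59, 35, 1416] z0.005 rect 363.5 191.2 56.5 27.0 10.6 P [0.5721 0.3509 0.0047]
```

```bash
cat >> h.py <<'E'
def plan(*tg):
    "targets (x,y,z,yaw) relative to present pose, tool axes"
    o=get_obs(); R=Rrpy([180,0,o['orientation'][2]]); yaw=o['orientation'][2]
    print('t',round(o['clock'],2),'pos',o['tool_pos'].round(4),'yaw',round(yaw,2),'F',o['force'].round(1),'open',round(o['opening'],4))
    for t in tg:
        d=R.T@(np.array(t[:3])-o['tool_pos']); s=-((t[3]-yaw+180)%360-180)
        print(t,'->',d.round(4).tolist(),round(s,2))
E
python3 -c "
from h import *
plan((.5,.2,.36,0),(.45,-.386,.25,0))"
```

```text
t 0.15 pos [0.2707 0.618  0.2914] yaw -23.66 F [-0.1  0.3  0.5] open 0.0874
(0.5, 0.2, 0.36, 0) -> [0.3778, 0.2909, -0.0686] -23.66
(0.45, -0.386, 0.25, 0) -> [0.5671, 0.8477, 0.0414] -23.66
```

play_rows([
  [100, 0.378, 0.291, -0.069, -23.7],
  [100, 0.378, 0.291, -0.069, -23.7],
  [100, 0.378, 0.291, -0.069, -23.7],
  [100, 0.378, 0.291, -0.069, -23.7],
  [100, 0.378, 0.291, -0.069, -23.7],
  [100, 0.378, 0.291, -0.069, -23.7],
  [100, 0.378, 0.291, -0.069, -23.7],
  [100, 0.378, 0.291, -0.069, -23.7],
  [100, 0.378, 0.291, -0.069, -23.7],
  [100, 0.378, 0.291, -0.069, -23.7],
])

```text
clock: 1.15
tool_pos: [0.5011, 0.1973, 0.3618]
orientation: [-180.0, -0.0, -0.0]
force: [0.7, 0.2, 0.3]
opening: 0.0881
```

```bash
python3 -c "
from h import *
plan((.45,-.386,.25,0))"
```

```text
t 1.15 pos [0.5011 0.1973 0.3618] yaw -0.03 F [0.7 0.2 0.3] open 0.0881
(0.45, -0.386, 0.25, 0) -> [-0.0509, 0.5834, 0.1118] -0.03
```

play_rows([
  [100, -0.02, 0.3, 0.0, 0],
  [100, -0.02, 0.3, 0.0, 0],
  [100, -0.02, 0.3, 0.0, 0],
  [100, -0.02, 0.3, 0.0, 0],
  [100, -0.02, 0.3, 0.0, 0],
  [100, -0.051, 0.583, 0.112, 0],
  [100, -0.051, 0.583, 0.112, 0],
  [100, -0.051, 0.583, 0.112, 0],
  [100, -0.051, 0.583, 0.112, 0],
  [100, -0.051, 0.583, 0.112, 0],
])

```text
clock: 2.15
tool_pos: [0.4591, -0.2871, 0.2814]
orientation: [-180.0, -0.0, 0.1]
force: [0.3, -0.3, 0.0]
opening: 0.0874
```

play_rows([
  [100, -0.009, 0.06, 0.024, 0],
  [100, -0.009, 0.06, 0.024, 0],
  [100, -0.009, 0.06, 0.024, 0],
])

```text
clock: 2.45
tool_pos: [0.4496, -0.3469, 0.2561]
orientation: [-179.9, 0.2, -0.1]
force: [0.6, 0.7, -0.4]
opening: 0.0875
```

```bash
python3 -c "
from h import *
plan((.45,-.386,.25,0))
o=get_obs();s=save('wrist','w1.png')
print(ray_plane(s,w2c(s,o),280,210,.02))
np.save('/tmp/M.npy',w2c(s,o))
save('top','top1.png')"
```

```text
t 2.45 pos [ 0.4496 -0.3469  0.2561] yaw -0.15 F [ 0.6  0.7 -0.4] open 0.0875
(0.45, -0.386, 0.25, 0) -> [0.0005, 0.0391, 0.0061] -0.15
[ 0.4314145  -0.34905451  0.02      ]
```

View pics/w1.png

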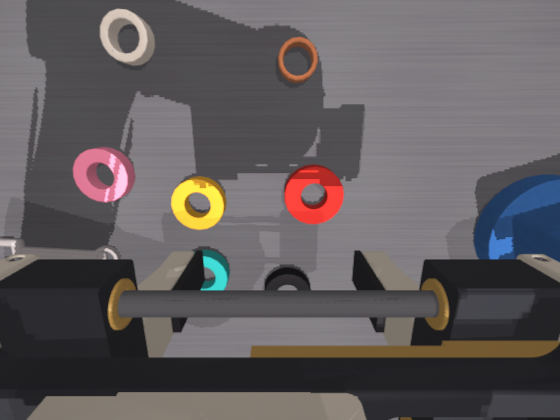

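The wrist view shows red (313,194), yellow (198,203), copper (297,60) and white (127,37). I'll measure all of them here from depth.

```bash
cat >> h.py <<'E'
def rings(name='wrist',o=None,s=None,M=None,zr=(.012,.026),rmax=.04):
    if s is None:
        o=get_obs(); s=snapshot(name); M=w2c(s,o)
    W=cloud(s,M); H,S,V=cv2.split(cv2.cvtColor(s['frame'],cv2.COLOR_RGB2HSV))
    masks={'red68':((H<5)|(H>174))&(S>150)&(V>60),'yel61':(H>20)&(H<32)&(S>150)&(V>70),'cop40':(H>6)&(H<16)&(S>110)&(V>50),'whi47':(S<60)&(V>110)}
    out={}
    for k,m in masks.items():
        d=int(k[3:])/1000
        m=m&(W[...,2]>zr[0])&(W[...,2]<zr[1]); n,l,st,c=cv2.connectedComponentsWithStats(m.astype(np.uint8))
        for i in range(1,n):
            if st[i,4]<30: continue
            p=W[l==i]; zt=np.nanpercentile(p[:,2],90); p=p[p[:,2]>zt-.004]
            (cx,cy),r=cv2.minEnclosingCircle(p[:,:2].astype(np.float32))
            bb=(p[:,:2].max(0)+p[:,:2].min(0))/2
            if abs(2*r-d)<.009: print(k,'circ',round(cx,4),round(cy,4),'bb',bb.round(4),'d',round(2*r,4),'z',round(zt,4),'px',c[i].round())
E
python3 -c "
from h import *
s=dict(np.load('/tmp/wrist.npz'));rings(s=s,M=np.load('/tmp/M.npy'))
print('top');s=dict(np.load('/tmp/top.npz'));rings(s=s,M=w2c(s))
"
```

```text
red68 circ 0.4481 -0.3871 bb [ 0.4482 -0.3879] d 0.0681 z 0.0207 px [313. 194.]
yel61 circ 0.4383 -0.2539 bb [ 0.4379 -0.2538] d 0.0599 z 0.0207 px [197. 205.]
cop40 circ 0.5884 -0.3665 bb [ 0.5884 -0.3668] d 0.0398 z 0.0207 px [297.  58.]
whi47 circ 0.6094 -0.1968 bb [ 0.6093 -0.1969] d 0.0476 z 0.0206 px [124.  35.]
whi47 circ 0.4649 -0.1674 bb [ 0.4649 -0.169 ] d 0.0405 z 0.0207 px [121. 182.]
top
cop40 circ 0.8421 -0.3289 bb [ 0.8436 -0.3298] d 0.036 z 0.0152 px [379. 123.]
```

play_rows([
  [100, -0.0015, 0.0405, 0.04, 0],
  [100, -0.0015, 0.0405, 0.09, 0],
  [100, -0.0015, 0.0405, 0.13, 0],
  [100, -0.0015, 0.0405, 0.16, 0],
  [100, -0.0015, 0.0405, 0.175, 0],
  [100, -0.0015, 0.0405, 0.182, 0],
  [100, -0.0015, 0.0405, 0.182, 0],
  [0, -0.0015, 0.0405, 0.182, 0],
  [0, -0.0015, 0.0405, 0.182, 0],
  [0, -0.0015, 0.0405, 0.182, 0],
])

```text
clock: 3.55
tool_pos: [0.45, -0.386, 0.0772]
orientation: [179.9, -0.1, 0.1]
force: [0.1, -3.7, 1.1]
opening: 0.0696
```

play_rows([
  [0, 0, 0, 0, 0],
  [0, 0, 0, 0, 0],
  [0, 0, 0, 0, 0],
])

```text
clock: 3.85
tool_pos: [0.45, -0.3862, 0.0772]
orientation: [179.9, -0.1, 0.1]
force: [-0.4, 1.6, 6.5]
opening: 0.0658
```

```bash
python3 -c "
from h import *
plan((.594,.0195,.34,0))
o=get_obs();s=save('wrist','w2.png');save('scene','s2.png')"
```

```text
t 3.85 pos [ 0.45   -0.3862  0.0772] yaw 0.06 F [-0.4  1.6  6.5] open 0.0658
(0.594, 0.0195, 0.34, 0) -> [0.1445, -0.4055, -0.2628] 0.06
```

View pics/w2.png

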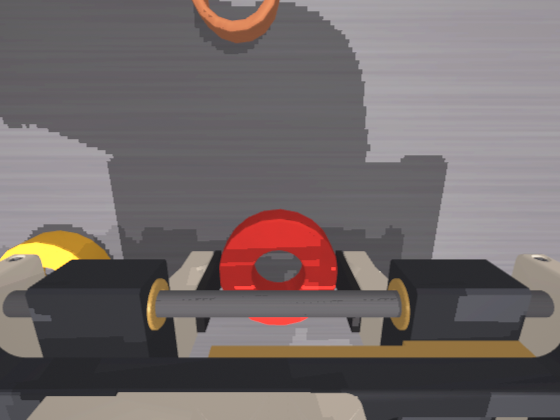

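play_rows([
  [0, 0, 0, -0.02, 0],
  [0, 0, 0, -0.06, 0],
  [0, 0, 0, -0.11, 0],
  [0, 0.0, 0, -0.16, 0],
  [0, 0.03, -0.05, -0.2, 0],
  [0, 0.05, -0.1, -0.24, 0],
  [0, 0.07, -0.15, -0.263, 0],
  [0, 0.09, -0.2, -0.263, 0],
  [0, 0.09, -0.25, -0.263, 0],
  [0, 0.09, -0.27, -0.263, 0],
])

```text
clock: 4.95
tool_pos: [0.5373, -0.1274, 0.3379]
orientation: [-180.0, 0.0, 0.0]
force: [0.4, -0.4, -3.5]
opening: 0.0658
```

```bash
python3 -c "
from h import *
plan((.594,.0195,.34,0))
o=get_obs();s=save('wrist','w3.png');np.save('/tmp/M.npy',w2c(s,o));print(ray_plane(s,w2c(s,o),280,210,.11))"
```

```text
t 4.95 pos [ 0.5373 -0.1274  0.3379] yaw 0.01 F [ 0.4 -0.4 -3.5] open 0.0658
(0.594, 0.0195, 0.34, 0) -> [0.0567, -0.1469, -0.0021] 0.01
[ 0.52231687 -0.12968752  0.11      ]
```

View pics/w3.png

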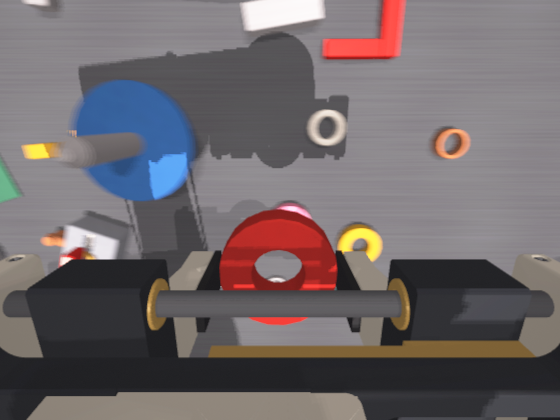

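Red is held. The platform is at (133,140) and the post top at about (75,150). I'll measure the platform centre and post tip from depth.

```bash
cat >> h.py <<'E'
def plat(s,M,c0=(.594,.0195)):
    W=cloud(s,M); H,S,V=cv2.split(cv2.cvtColor(s['frame'],cv2.COLOR_RGB2HSV))
    near=np.hypot(W[...,0]-c0[0],W[...,1]-c0[1])<.09
    m=(H>100)&(H<120)&(S>120)&near&(W[...,2]>.02)
    z=np.nanmedian(W[m][:,2]); p=W[m&(abs(W[...,2]-z)<.005)]
    (x,y),r=cv2.minEnclosingCircle(p[:,:2].astype(np.float32)); print('disc',round(x,4),round(y,4),'d',round(2*r,4),'z',round(z,4))
    m=(np.hypot(W[...,0]-c0[0],W[...,1]-c0[1])<.025)&(W[...,2]>z+.085)
    p=W[m]; 
    if len(p)>3: 
        print('post top',np.nanmax(p[:,2]).round(4), len(p)); q=p[p[:,2]>np.nanmax(p[:,2])-.003]; print(' tip',q.mean(0).round(4), 'bb',((q.max(0)+q.min(0))/2).round(4))
E
python3 -c "
from h import *
s=dict(np.load('/tmp/wrist.npz'));plat(s,np.load('/tmp/M.npy'))
s=dict(np.load('/tmp/top.npz'));plat(s,w2c(s))
s=save('top','top3.png');plat(s,w2c(s))
s=save('scene','s3.png');plat(s,w2c(s))
"
```

```text
disc 0.5951 0.0212 d 0.1237 z 0.113
post top 0.2184 1003
 tip [0.5954 0.0199 0.2167] bb [0.5952 0.0199 0.2169]
disc 0.5964 0.0217 d 0.1233 z 0.113
post top 0.2195 79
 tip [0.5961 0.0232 0.2179] bb [0.5968 0.0228 0.2181]
disc 0.5285 0.0049 d 0.0014 z 0.6988
disc 0.5985 0.0204 d 0.1253 z 0.1137
post top 0.2187 95
 tip [0.5982 0.0204 0.2174] bb [0.5975 0.0203 0.2174]
```

```bash
python3 -c "
from h import *
plan((.597,.021,.34,0),(.597,.021,.227,0))"
```

```text
t 5.1 pos [ 0.5374 -0.1264  0.3378] yaw 0.3 F [-0.5 -0.1 -2.5] open 0.0655
(0.597, 0.021, 0.34, 0) -> [0.0603, -0.1471, -0.0022] 0.3
(0.597, 0.021, 0.227, 0) -> [0.0603, -0.1471, 0.1108] 0.3
```

play_rows([
  [0, 0.02, -0.05, -0.002, 0],
  [0, 0.04, -0.1, -0.002, 0],
  [0, 0.06, -0.147, -0.002, 0],
  [0, 0.06, -0.147, -0.002, 0],
  [0, 0.06, -0.147, -0.002, 0],
])

```text
clock: 5.6
tool_pos: [0.5975, 0.0186, 0.3386]
orientation: [180.0, 0.1, 0.1]
force: [-0.8, -0.1, -2.8]
opening: 0.0661
```

```bash
python3 -c "
from h import *
plan((.597,.021,.34,0),(.597,.021,.227,0))
s=save('wrist','w4.png')"
```

```text
t 5.6 pos [0.5975 0.0186 0.3386] yaw 0.12 F [-0.8 -0.1 -2.8] open 0.0661
(0.597, 0.021, 0.34, 0) -> [-0.0005, -0.0024, -0.0014] 0.12
(0.597, 0.021, 0.227, 0) -> [-0.0005, -0.0024, 0.1116] 0.12
```

View pics/w4.png

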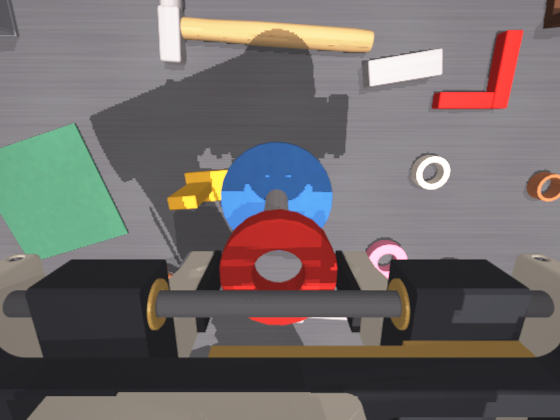

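play_rows([
  [0, 0, -0.001, 0.02, 0],
  [0, 0, -0.001, 0.045, 0],
  [0, 0, -0.001, 0.065, 0],
  [0, 0, -0.001, 0.08, 0],
  [0, 0, -0.001, 0.1, 0],
  [0, 0, -0.001, 0.11, 0],
  [0, 0, -0.001, 0.11, 0],
  [0, 0, -0.001, 0.11, 0],
])

```text
clock: 6.45
tool_pos: [0.5969, 0.0178, 0.23]
orientation: [180.0, 0.1, 0.0]
force: [-0.0, 1.3, -3.7]
opening: 0.0657
```

```bash
python3 -c "
from h import *
plan((.597,.021,.227,0))
s=save('scene','s5.png')"
```

```text
t 6.45 pos [0.5969 0.0178 0.23  ] yaw 0.0 F [-0.   1.3 -3.7] open 0.0657
(0.597, 0.021, 0.227, 0) -> [0.0001, -0.0032, 0.003] 0.0
```

View pics/s5.png

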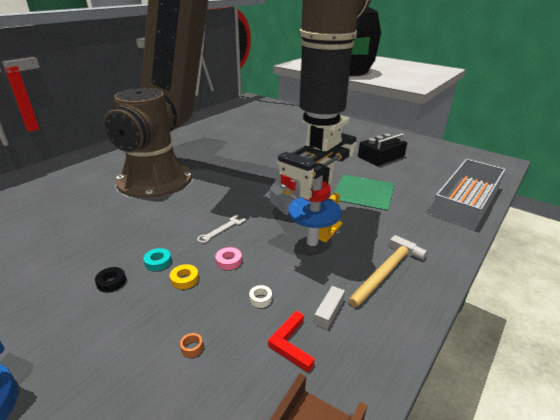

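play_rows([
  [0, 0, -0.002, 0.003, 0],
  [0, 0, -0.002, 0.003, 0],
  [100, 0, -0.002, 0.003, 0],
  [100, 0, -0.002, 0.003, 0],
  [100, 0, -0.002, 0.003, 0],
  [100, 0, -0.002, 0.003, 0],
  [100, 0, -0.002, 0.003, 0],
  [100, 0, -0.002, -0.04, 0],
  [100, 0, -0.002, -0.08, 0],
  [100, 0, -0.002, -0.12, 0],
])

```text
clock: 7.5
tool_pos: [0.5971, 0.0206, 0.3515]
orientation: [180.0, 0.0, 0.1]
force: [1.2, 0.5, -0.8]
opening: 0.0875
```

```bash
cat >> h.py <<'E'
def onpost(s,M,c0=(.596,.021)):
    rings(s=s,M=M,zr=(.10,.225))
E
python3 -c "
from h import *
plan((.439,-.254,.25,0))
o=get_obs();s=save('wrist','w6.png');M=w2c(s,o);onpost(s,M);plat(s,M);rings(s=s,M=M)
s=save('scene','s6.png');onpost(s,w2c(s));rings(s=s,M=w2c(s))"
```

```text
t 7.5 pos [0.5971 0.0206 0.3515] yaw 0.05 F [ 1.2  0.5 -0.8] open 0.0875
(0.439, -0.254, 0.25, 0) -> [-0.1584, 0.2744, 0.1015] 0.05
red68 circ 0.5948 0.0212 bb [0.5973 0.0207] d 0.0678 z 0.1338 px [278. 195.]
disc 0.5951 0.021 d 0.1238 z 0.113
post top 0.3804 657
 tip [0.6187 0.0185 0.3794] bb [0.6186 0.018  0.3791]
cop40 circ 0.5891 -0.3653 bb [ 0.5883 -0.3654] d 0.0411 z 0.0203 px [542. 185.]
whi47 circ 0.6094 -0.1952 bb [ 0.6094 -0.1951] d 0.0467 z 0.0207 px [428. 170.]
whi47 circ 0.4742 -0.1514 bb [ 0.4773 -0.1525] d 0.0553 z 0.0208 px [393. 252.]
red68 circ 0.5955 0.0201 bb [0.5972 0.0213] d 0.0718 z 0.1344 px [314. 206.]
yel61 circ 0.4408 -0.2534 bb [ 0.4404 -0.2527] d 0.0629 z 0.0217 px [183. 274.]
cop40 circ 0.5904 -0.3651 bb [ 0.5903 -0.3663] d 0.0416 z 0.0215 px [191. 343.]
whi47 circ 0.8128 0.1439 bb [0.8128 0.1459] d 0.0478 z 0.0255 px [417. 251.]
whi47 circ 0.6119 -0.1959 bb [ 0.6114 -0.1957] d 0.0475 z 0.0214 px [260. 295.]
```

View pics/s6.png

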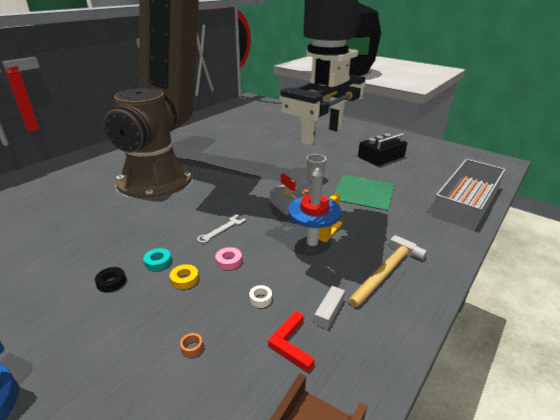

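Red is fully down (top at z 0.1335, centred). Next is yellow.

play_rows([
  [100, -0.02, 0.04, 0, 0],
  [100, -0.045, 0.08, 0, 0],
  [100, -0.07, 0.12, 0.01, 0],
  [100, -0.095, 0.16, 0.03, 0],
  [100, -0.12, 0.2, 0.05, 0],
  [100, -0.14, 0.24, 0.08, 0],
  [100, -0.1585, 0.2744, 0.1, 0],
  [100, -0.1585, 0.2744, 0.12, 0],
  [100, -0.1585, 0.2744, 0.12, 0],
  [100, -0.1585, 0.2744, 0.12, 0],
])

```text
clock: 8.6
tool_pos: [0.4394, -0.2539, 0.2303]
orientation: [180.0, 0.0, 0.1]
force: [0.2, -0.0, 1.0]
opening: 0.0874
```

```bash
python3 -c "
from h import *
rings()
plan((.4385,-.254,.075,0))"
```

```text
yel61 circ 0.4379 -0.2539 bb [ 0.4303 -0.2536] d 0.06 z 0.0207 px [278. 209.]
cop40 circ 0.5884 -0.3663 bb [ 0.5882 -0.3661] d 0.0402 z 0.0205 px [401.  42.]
whi47 circ 0.6089 -0.1963 bb [ 0.6036 -0.1965] d 0.0468 z 0.0207 px [214.  23.]
t 8.65 pos [ 0.44   -0.2537  0.231 ] yaw 0.1 F [ 0.2 -0.3 -0.3] open 0.0877
(0.4385, -0.254, 0.075, 0) -> [-0.0015, 0.0003, 0.156] 0.1
```

play_rows([
  [100, -0.001, 0, 0.045, 0],
  [100, -0.001, 0, 0.09, 0],
  [100, -0.001, 0, 0.125, 0],
  [100, -0.001, 0, 0.145, 0],
  [100, -0.001, 0, 0.156, 0],
  [100, -0.001, 0, 0.156, 0],
  [0, -0.001, 0, 0.156, 0],
  [0, -0.001, 0, 0.156, 0],
  [0, -0.001, 0, 0.156, 0],
  [0, -0.001, 0, 0.156, 0],
])

```text
clock: 9.65
tool_pos: [0.4385, -0.2539, 0.0748]
orientation: [180.0, -0.1, 0.0]
force: [0.8, -0.0, 0.2]
opening: 0.0613
```

play_rows([
  [0, 0, 0, 0, 0],
  [0, 0, 0, 0, 0],
  [0, 0, 0, 0, 0],
  [0, 0, 0, -0.02, 0],
  [0, 0, 0, -0.05, 0],
  [0, 0, 0, -0.09, 0],
  [0, 0, 0, -0.13, 0],
  [0, 0, 0, -0.17, 0],
  [0, 0.02, -0.03, -0.21, 0],
  [0, 0.04, -0.07, -0.25, 0],
])

```text
clock: 10.65
tool_pos: [0.473, -0.193, 0.3166]
orientation: [-180.0, -0.1, -0.1]
force: [1.8, 0.3, -2.8]
opening: 0.0591
```

```bash
python3 -c "
from h import *
plan((.597,.021,.34,0))
save('wrist','w7.png')"
```

```text
t 10.65 pos [ 0.473  -0.193   0.3166] yaw -0.11 F [ 1.8  0.3 -2.8] open 0.0591
(0.597, 0.021, 0.34, 0) -> [0.1236, -0.2142, -0.0234] -0.11
```

View pics/w7.png

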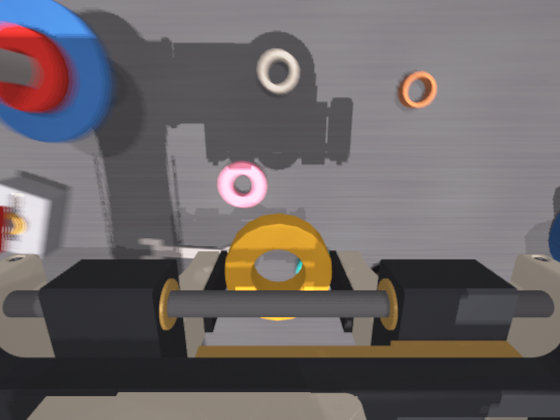

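Yellow is held centred at (278,268).

play_rows([
  [0, 0.02, -0.03, -0.024, 0],
  [0, 0.045, -0.07, -0.024, 0],
  [0, 0.07, -0.11, -0.024, 0],
  [0, 0.095, -0.15, -0.024, 0],
  [0, 0.115, -0.19, -0.024, 0],
  [0, 0.122, -0.21, -0.024, 0],
  [0, 0.122, -0.21, -0.024, 0],
  [0, 0.122, -0.21, -0.024, 0],
])

```text
clock: 11.5
tool_pos: [0.5947, 0.0174, 0.3379]
orientation: [180.0, 0.1, 0.1]
force: [-0.4, 0.0, -2.6]
opening: 0.0595
```

```bash
python3 -c "
from h import *
plan((.597,.021,.34,0),(.597,.021,.227,0))
save('wrist','w8.png')"
```

```text
t 11.5 pos [0.5947 0.0174 0.3379] yaw 0.1 F [-0.4  0.  -2.6] open 0.0595
(0.597, 0.021, 0.34, 0) -> [0.0023, -0.0036, -0.0021] 0.1
(0.597, 0.021, 0.227, 0) -> [0.0023, -0.0036, 0.1109] 0.1
```

View pics/w8.png

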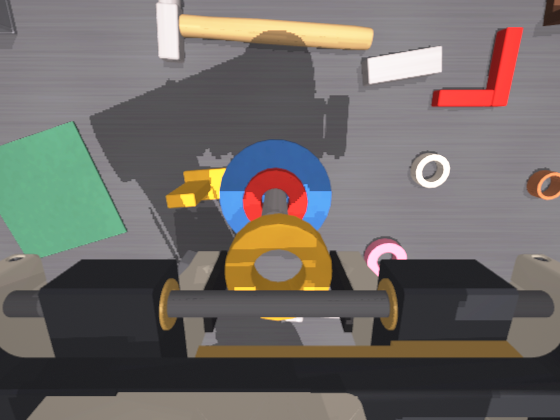

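play_rows([
  [0, 0.0015, -0.003, 0.02, 0],
  [0, 0.0015, -0.003, 0.045, 0],
  [0, 0.0015, -0.003, 0.065, 0],
  [0, 0.0015, -0.003, 0.085, 0],
  [0, 0.0015, -0.003, 0.1, 0],
  [0, 0.0015, -0.003, 0.11, 0],
  [0, 0.0015, -0.003, 0.11, 0],
  [0, 0.0015, -0.003, 0.11, 0],
  [0, 0.0015, -0.003, 0.11, 0],
])

```text
clock: 12.45
tool_pos: [0.5971, 0.02, 0.2298]
orientation: [-180.0, -0.1, 0.0]
force: [-0.4, 0.8, -2.7]
opening: 0.0591
```

play_rows([
  [100, 0, 0, 0, 0],
  [100, 0, 0, 0, 0],
  [100, 0, 0, 0, 0],
  [100, 0, 0, 0, 0],
  [100, 0, 0, 0, 0],
  [100, 0, 0, -0.04, 0],
  [100, 0, 0, -0.08, 0],
  [100, 0, 0, -0.12, 0],
  [100, 0, 0, -0.12, 0],
])

```text
clock: 13.35
tool_pos: [0.5988, 0.0203, 0.3552]
orientation: [-179.9, -0.6, 0.1]
force: [0.9, -0.1, -0.5]
opening: 0.0876
```

```bash
python3 -c "
from h import *
plan((.609,-.1965,.25,0))
o=get_obs();s=save('wrist','w9.png');M=w2c(s,o);onpost(s,M);rings(s=s,M=M)
s=save('scene','s9.png');onpost(s,w2c(s))"
```

```text
t 13.35 pos [0.5988 0.0203 0.3552] yaw 0.08 F [ 0.9 -0.1 -0.5] open 0.0876
(0.609, -0.1965, 0.25, 0) -> [0.0099, 0.2168, 0.1052] 0.08
red68 circ 0.5968 0.0211 bb [0.6092 0.0211] d 0.0663 z 0.1334 px [272. 182.]
cop40 circ 0.5883 -0.3649 bb [ 0.5885 -0.3651] d 0.0406 z 0.0203 px [539. 188.]
whi47 circ 0.6094 -0.1955 bb [ 0.6096 -0.1952] d 0.0469 z 0.0205 px [427. 173.]
whi47 circ 0.4768 -0.1512 bb [ 0.4803 -0.1518] d 0.0551 z 0.0209 px [392. 253.]
red68 circ 0.5991 0.0146 bb [0.5996 0.0058] d 0.0649 z 0.1334 px [314. 210.]
yel61 circ 0.5985 0.0196 bb [0.5988 0.02  ] d 0.0606 z 0.1546 px [315. 197.]
```

View pics/s9.png

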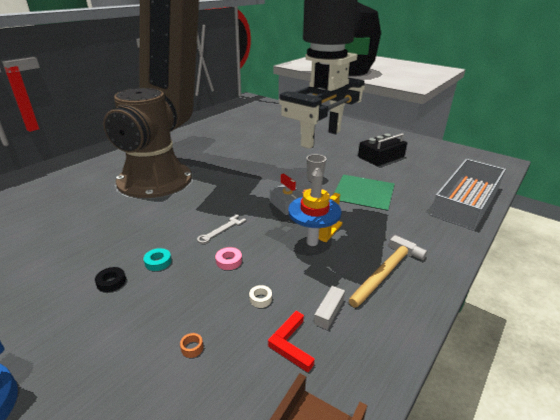

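Yellow is seated (top at 0.154). White is next.

play_rows([
  [100, 0.002, 0.04, 0, 0],
  [100, 0.004, 0.085, 0, 0],
  [100, 0.006, 0.13, 0.02, 0],
  [100, 0.008, 0.17, 0.05, 0],
  [100, 0.01, 0.2, 0.09, 0],
  [100, 0.01, 0.217, 0.125, 0],
  [100, 0.01, 0.217, 0.125, 0],
  [100, 0.01, 0.217, 0.125, 0],
])

```text
clock: 14.25
tool_pos: [0.6062, -0.1972, 0.2221]
orientation: [180.0, 0.2, -0.0]
force: [0.7, 0.1, 0.9]
opening: 0.0874
```

```bash
python3 -c "
from h import *
rings()
plan((.609,-.1965,.074,0))"
```

```text
cop40 circ 0.5886 -0.3659 bb [ 0.5891 -0.3657] d 0.0404 z 0.0204 px [439. 217.]
whi47 circ 0.6095 -0.1961 bb [ 0.6096 -0.1959] d 0.0472 z 0.0206 px [277. 198.]
whi47 circ 0.4551 -0.1593 bb [ 0.4552 -0.1593] d 0.0407 z 0.0206 px [247. 326.]
t 14.3 pos [ 0.6071 -0.1967  0.2238] yaw 0.06 F [ 0.1 -0.5  1.1] open 0.0876
(0.609, -0.1965, 0.074, 0) -> [0.0019, -0.0002, 0.1498] 0.06
```

play_rows([
  [100, 0.002, 0, 0.045, 0],
  [100, 0.002, 0, 0.09, 0],
  [100, 0.002, 0, 0.12, 0],
  [100, 0.002, 0, 0.14, 0],
  [100, 0.002, 0, 0.149, 0],
  [50, 0.002, 0, 0.149, 0],
  [0, 0.002, 0, 0.149, 0],
  [0, 0.002, 0, 0.149, 0],
  [0, 0.002, 0, 0.149, 0],
  [0, 0.002, 0, 0.149, 0],
])

```text
clock: 15.3
tool_pos: [0.6092, -0.1969, 0.0755]
orientation: [180.0, -0.1, 0.0]
force: [1.1, -0.5, 0.7]
opening: 0.0535
```

play_rows([
  [0, 0, 0, 0, 0],
  [0, 0, 0, 0, 0],
  [0, 0, 0, 0, 0],
  [0, 0, 0, 0, 0],
  [0, 0, 0, -0.02, 0],
  [0, 0, 0, -0.06, 0],
  [0, 0, 0, -0.11, 0],
  [0, 0, 0, -0.16, 0],
  [0, 0, 0, -0.21, 0],
  [0, 0, 0, -0.26, 0],
])

```text
clock: 16.3
tool_pos: [0.6082, -0.1968, 0.3364]
orientation: [-180.0, 0.0, 0.0]
force: [1.4, -1.2, -2.2]
opening: 0.0456
```

```bash
python3 -c "
from h import *
plan((.597,.021,.34,0))
save('wrist','w10.png')"
```

```text
t 16.3 pos [ 0.6082 -0.1968  0.3364] yaw 0.04 F [ 1.4 -1.2 -2.2] open 0.0456
(0.597, 0.021, 0.34, 0) -> [-0.0111, -0.2178, -0.0036] 0.04
```

View pics/w10.png

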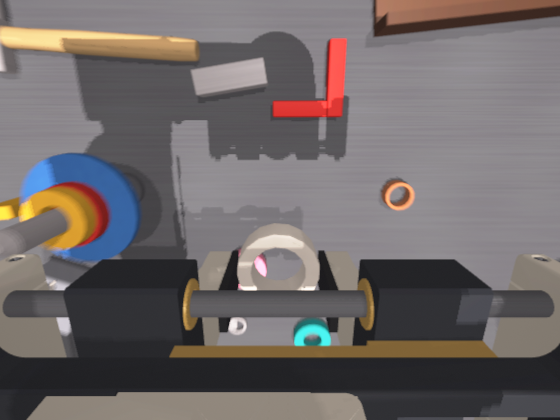

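White is held.

play_rows([
  [0, -0.002, -0.03, -0.004, 0],
  [0, -0.004, -0.07, -0.004, 0],
  [0, -0.006, -0.11, -0.004, 0],
  [0, -0.008, -0.155, -0.004, 0],
  [0, -0.011, -0.195, -0.004, 0],
  [0, -0.011, -0.218, -0.004, 0],
  [0, -0.011, -0.218, -0.004, 0],
  [0, -0.011, -0.218, -0.004, 0],
])

```text
clock: 17.15
tool_pos: [0.5974, 0.0218, 0.338]
orientation: [180.0, 0.1, 0.1]
force: [0.4, -0.2, -1.5]
opening: 0.0457
```

```bash
python3 -c "
from h import *
plan((.597,.021,.34,0),(.597,.021,.23,0))
save('wrist','w11.png')"
```

```text
t 17.15 pos [0.5974 0.0218 0.338 ] yaw 0.13 F [ 0.4 -0.2 -1.5] open 0.0457
(0.597, 0.021, 0.34, 0) -> [-0.0004, 0.0008, -0.002] 0.13
(0.597, 0.021, 0.23, 0) -> [-0.0004, 0.0008, 0.108] 0.13
```

View pics/w11.png

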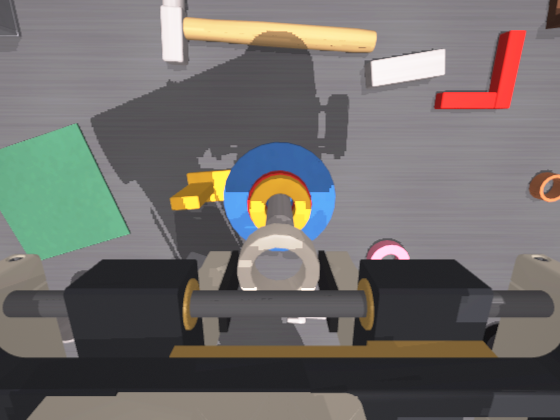

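play_rows([
  [0, -0.001, 0, 0.02, 0],
  [0, -0.001, 0, 0.045, 0],
  [0, -0.001, 0, 0.065, 0],
  [0, -0.001, 0, 0.085, 0],
  [0, -0.001, 0, 0.098, 0],
  [0, -0.001, 0, 0.106, 0],
  [0, -0.001, 0, 0.106, 0],
  [0, -0.001, 0, 0.106, 0],
])

```text
clock: 18.0
tool_pos: [0.5971, 0.021, 0.2333]
orientation: [180.0, -0.0, 0.0]
force: [-0.4, 0.3, -0.9]
opening: 0.0459
```

play_rows([
  [100, 0, 0, 0, 0],
  [100, 0, 0, 0, 0],
  [100, 0, 0, 0, 0],
  [100, 0, 0, 0, 0],
  [100, 0, 0, 0, 0],
  [100, 0, 0, -0.04, 0],
  [100, 0, 0, -0.08, 0],
  [100, 0, 0, -0.12, 0],
  [100, 0, 0, -0.12, 0],
])

```text
clock: 18.9
tool_pos: [0.5987, 0.0212, 0.3593]
orientation: [-179.9, -0.6, 0.1]
force: [0.4, 0.4, 0.4]
opening: 0.0874
```

```bash
python3 -c "
from h import *
plan((.5885,-.366,.22,0))
o=get_obs();s=save('wrist','w12.png');M=w2c(s,o);onpost(s,M);rings(s=s,M=M)
s=save('scene','s12.png');onpost(s,w2c(s))"
```

```text
t 18.9 pos [0.5987 0.0212 0.3593] yaw 0.08 F [0.4 0.4 0.4] open 0.0874
(0.5885, -0.366, 0.22, 0) -> [-0.0108, 0.3872, 0.1393] 0.08
red68 circ 0.599 0.0216 bb [0.6109 0.0216] d 0.0655 z 0.1336 px [274. 181.]
cop40 circ 0.5893 -0.3656 bb [ 0.5886 -0.3656] d 0.0413 z 0.0202 px [538. 187.]
red68 circ 0.5981 0.0162 bb [0.5983 0.0071] d 0.0657 z 0.1334 px [314. 210.]
yel61 circ 0.5952 0.0097 bb [0.5952 0.0045] d 0.0538 z 0.1547 px [311. 199.]
whi47 circ 0.6011 0.0203 bb [0.6002 0.0203] d 0.0471 z 0.1743 px [317. 191.]
```

View pics/s12.png

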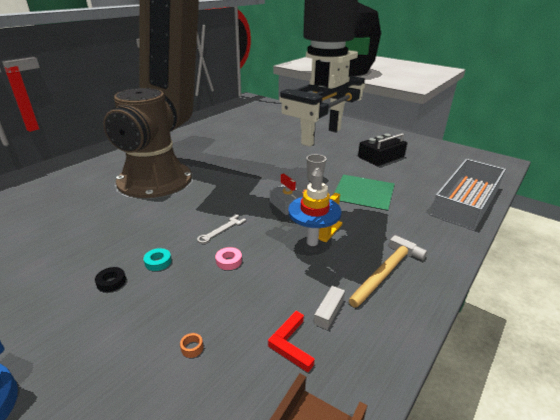

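White is seated (top at 0.174). Copper is next.

play_rows([
  [100, -0.001, 0.04, 0, 0],
  [100, -0.002, 0.085, 0, 0],
  [100, -0.004, 0.13, 0.0, 0],
  [100, -0.006, 0.175, 0.02, 0],
  [100, -0.008, 0.22, 0.05, 0],
  [100, -0.01, 0.265, 0.08, 0],
  [100, -0.01, 0.31, 0.11, 0],
  [100, -0.01, 0.35, 0.13, 0],
  [100, -0.01, 0.387, 0.139, 0],
  [100, -0.01, 0.387, 0.139, 0],
])

```text
clock: 20.0
tool_pos: [0.5843, -0.3697, 0.2082]
orientation: [-179.9, 0.4, -0.2]
force: [-0.3, 0.8, -0.3]
opening: 0.0877
```

play_rows([
  [100, 0, 0, 0, 0],
  [100, 0, 0, 0, 0],
])

```text
clock: 20.2
tool_pos: [0.5868, -0.3652, 0.213]
orientation: [-180.0, 0.1, 0.1]
force: [0.7, 0.6, 0.8]
opening: 0.0873
```

```bash
python3 -c "
from h import *
rings()
plan((.5885,-.366,.074,0))"
```

```text
cop40 circ 0.5887 -0.3663 bb [ 0.5886 -0.3664] d 0.0401 z 0.0204 px [279. 202.]
t 20.25 pos [ 0.5871 -0.3649  0.2137] yaw 0.1 F [ 0.7 -0.1 -0.2] open 0.0873
(0.5885, -0.366, 0.074, 0) -> [0.0014, 0.0011, 0.1397] 0.1
```

play_rows([
  [70, 0.0015, 0.001, 0.045, 0],
  [70, 0.0015, 0.001, 0.09, 0],
  [70, 0.0015, 0.001, 0.12, 0],
  [70, 0.0015, 0.001, 0.135, 0],
  [70, 0.0015, 0.001, 0.139, 0],
  [70, 0.0015, 0.001, 0.139, 0],
  [0, 0.0015, 0.001, 0.139, 0],
  [0, 0.0015, 0.001, 0.139, 0],
  [0, 0.0015, 0.001, 0.139, 0],
  [0, 0.0015, 0.001, 0.139, 0],
])

```text
clock: 21.25
tool_pos: [0.5889, -0.367, 0.0758]
orientation: [180.0, -0.1, 0.1]
force: [-0.2, 1.0, 4.1]
opening: 0.0386
```

play_rows([
  [0, 0, 0, 0, 0],
  [0, 0, 0, 0, 0],
  [0, 0, 0, 0, 0],
  [0, 0, 0, 0, 0],
  [0, 0, 0, -0.02, 0],
  [0, 0, 0, -0.06, 0],
  [0, 0, 0, -0.11, 0],
  [0, 0, 0, -0.16, 0],
  [0, 0, 0, -0.21, 0],
  [0, 0, 0, -0.26, 0],
])

```text
clock: 22.25
tool_pos: [0.5879, -0.3667, 0.3368]
orientation: [-180.0, -0.0, 0.0]
force: [1.8, 0.2, -1.0]
opening: 0.039
```

```bash
python3 -c "
from h import *
plan((.597,.021,.35,0))
save('wrist','w13.png')"
```

```text
t 22.25 pos [ 0.5879 -0.3667  0.3368] yaw 0.04 F [ 1.8  0.2 -1. ] open 0.039
(0.597, 0.021, 0.35, 0) -> [0.0094, -0.3877, -0.0132] 0.04
```

View pics/w13.png

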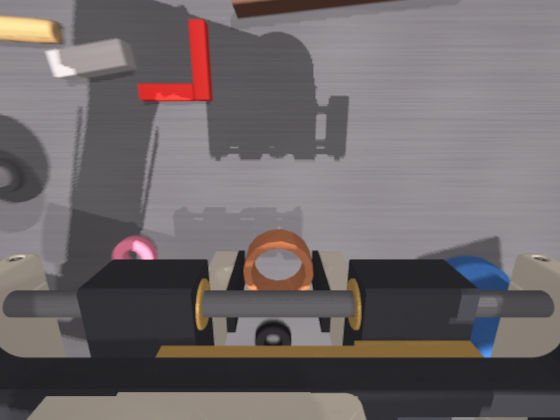

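Copper is held.

play_rows([
  [0, 0.0, -0.03, -0.013, 0],
  [0, 0.001, -0.07, -0.013, 0],
  [0, 0.002, -0.115, -0.013, 0],
  [0, 0.003, -0.16, -0.013, 0],
  [0, 0.004, -0.205, -0.013, 0],
  [0, 0.005, -0.25, -0.013, 0],
  [0, 0.007, -0.295, -0.013, 0],
  [0, 0.009, -0.34, -0.013, 0],
  [0, 0.009, -0.37, -0.013, 0],
  [0, 0.009, -0.388, -0.013, 0],
])

```text
clock: 23.3
tool_pos: [0.5968, 0.0235, 0.3473]
orientation: [-180.0, 0.0, 0.2]
force: [0.9, -0.0, 0.0]
opening: 0.0385
```

play_rows([
  [0, 0, 0, 0, 0],
  [0, 0, 0, 0, 0],
])

```text
clock: 23.5
tool_pos: [0.5971, 0.021, 0.3474]
orientation: [180.0, 0.0, 0.1]
force: [-0.9, -0.1, -0.8]
opening: 0.0387
```

```bash
python3 -c "
from h import *
plan((.597,.021,.34,0),(.597,.021,.25,0))
save('wrist','w14.png')"
```

```text
t 23.5 pos [0.5971 0.021  0.3474] yaw 0.08 F [-0.9 -0.1 -0.8] open 0.0387
(0.597, 0.021, 0.34, 0) -> [-0.0001, 0.0, 0.0074] 0.08
(0.597, 0.021, 0.25, 0) -> [-0.0001, 0.0, 0.0974] 0.08
```

View pics/w14.png

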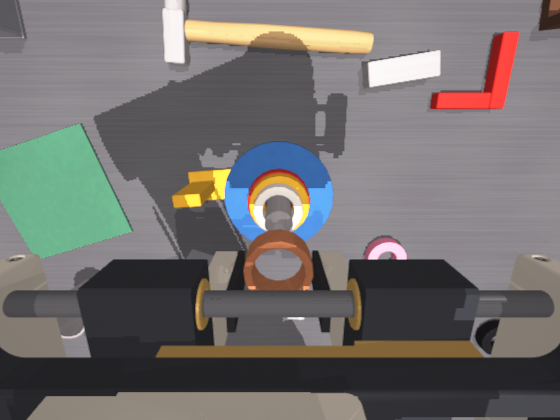

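play_rows([
  [0, 0, 0, 0.02, 0],
  [0, 0, 0, 0.04, 0],
  [0, 0, 0, 0.06, 0],
  [0, 0, 0, 0.08, 0],
  [0, 0, 0, 0.09, 0],
  [0, 0, 0, 0.096, 0],
  [0, 0, 0, 0.096, 0],
  [0, 0, 0, 0.096, 0],
])

```text
clock: 24.35
tool_pos: [0.5976, 0.0209, 0.2524]
orientation: [-180.0, -0.1, 0.0]
force: [-0.4, 0.1, -0.9]
opening: 0.0389
```

play_rows([
  [100, 0, 0, 0, 0],
  [100, 0, 0, 0, 0],
  [100, 0, 0, 0, 0],
  [100, 0, 0, 0, 0],
  [100, 0, 0, 0, 0],
  [100, 0, 0, -0.03, 0],
  [100, 0, 0, -0.06, 0],
  [100, 0, 0, -0.1, 0],
  [100, 0, 0, -0.1, 0],
])

```text
clock: 25.25
tool_pos: [0.5992, 0.0212, 0.3579]
orientation: [-179.9, -0.5, 0.1]
force: [0.4, -0.2, 1.0]
opening: 0.0876
```

```bash
python3 -c "
from h import *
plan((.589,.1317,.35,90))
o=get_obs();s=save('wrist','w15.png');M=w2c(s,o);onpost(s,M);np.save('/tmp/M.npy',M)
s=save('scene','s15.png');onpost(s,w2c(s))"
```

```text
t 25.25 pos [0.5992 0.0212 0.3579] yaw 0.09 F [ 0.4 -0.2  1. ] open 0.0876
(0.589, 0.1317, 0.35, 90) -> [-0.01, -0.1105, 0.0079] -89.91
red68 circ 0.5989 0.0215 bb [0.6102 0.0214] d 0.0654 z 0.1338 px [273. 181.]
cop40 circ 0.5978 0.0218 bb [0.5988 0.0213] d 0.0399 z 0.1935 px [278. 209.]
whi47 circ 0.5987 0.0209 bb [0.6069 0.0212] d 0.0464 z 0.1738 px [278. 196.]
red68 circ -0.5131 1.048 bb [-0.5131  1.048 ] d 0.061 z 0.209 px [245.  56.]
red68 circ 0.5986 0.015 bb [0.5986 0.0072] d 0.066 z 0.1332 px [313. 210.]
yel61 circ 0.5983 0.0174 bb [0.598 0.015] d 0.0602 z 0.1544 px [314. 200.]
cop40 circ 0.6004 0.0202 bb [0.6    0.0214] d 0.0402 z 0.1936 px [317. 184.]
whi47 circ 0.601 0.0194 bb [0.6008 0.017 ] d 0.0455 z 0.1738 px [317. 193.]
```

View pics/s15.png

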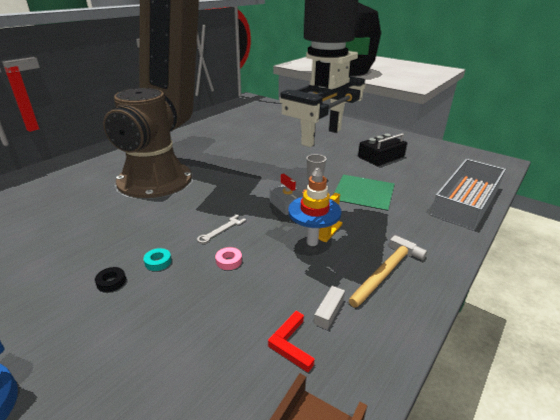

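View pics/w15.png

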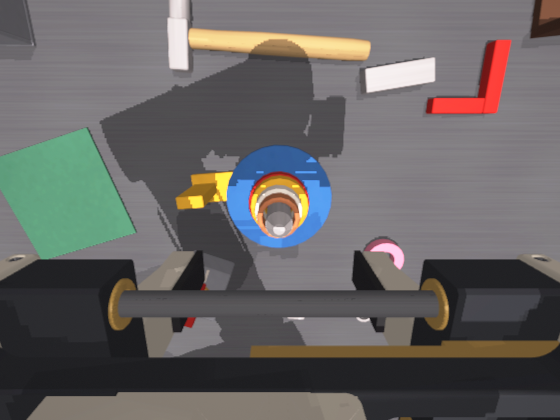

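All four rings are stacked. Now I'll measure the prop tab orientation.

```bash
cat >> h.py <<'E'
def tab(s,M,c=(.589,.132),zr=(.088,.102)):
    W=cloud(s,M); H,S,V=cv2.split(cv2.cvtColor(s['frame'],cv2.COLOR_RGB2HSV))
    near=(np.hypot(W[...,0]-c[0],W[...,1]-c[1])<.06)&(H>18)&(H<34)&(S>110)
    p=W[near&(W[...,2]>zr[0])&(W[...,2]<zr[1])]
    if len(p)>5: print('tab top n',len(p),cv2.minAreaRect((p[:,:2]*1000).astype(np.float32)),'z',np.median(p[:,2]).round(4))
    p=W[near&(W[...,2]>.004)&(W[...,2]<.016)]
    if len(p)>5: print('base',len(p),cv2.minAreaRect((p[:,:2]*1000).astype(np.float32)))
E
python3 -c "
from h import *
print(get_obs()['joint_pos'])
s=dict(np.load('/tmp/wrist.npz'));tab(s,np.load('/tmp/M.npy'))
s=dict(np.load('/tmp/scene.npz'));tab(s,w2c(s))
s=dict(np.load('/tmp/top.npz'));
"
```

```text
[ 2.07550728e+01  1.13594096e+01 -4.07364815e+00 -7.58530025e-03
 -7.44203961e+01  6.92942259e+01]
tab top n 361 ((586.4920043945312, 131.2468719482422), (16.485153198242188, 33.036773681640625), 4.576592445373535) z 0.0946
base 617 ((587.6914672851562, 120.42929077148438), (43.52695846557617, 61.18109130859375), 4.062234878540039)
tab top n 51 ((590.145263671875, 130.93751525878906), (16.789066314697266, 30.656095504760742), 0.2906162738800049) z 0.0952
base 81 ((604.564697265625, 115.31574249267578), (15.665186882019043, 72.29715728759766), 5.877692222595215)
```

play_rows([
  [100, -0.004, -0.03, 0, -8.5],
  [100, -0.008, -0.06, 0, -17],
  [100, -0.012, -0.09, 0, -25.5],
  [100, -0.012, -0.115, 0, -34],
  [100, -0.012, -0.115, 0, -42.5],
  [100, -0.012, -0.115, 0.02, -51],
  [100, -0.012, -0.115, 0.04, -59.5],
  [100, -0.012, -0.115, 0.06, -68],
  [100, -0.012, -0.115, 0.08, -76.5],
  [100, -0.012, -0.115, 0.08, -85],
])

```text
clock: 26.35
tool_pos: [0.5831, 0.1355, 0.267]
orientation: [-179.6, 0.2, 85.4]
force: [-0.2, -0.4, 0.6]
opening: 0.0874
```

play_rows([
  [100, 0, 0, 0, -8],
  [100, 0, 0, 0, -9.5],
  [100, 0, 0, 0, -9.5],
  [100, 0, 0, 0, -9.5],
])

```text
clock: 26.75
tool_pos: [0.5849, 0.1361, 0.2713]
orientation: [-180.0, 0.0, 94.4]
force: [-0.1, -0.0, -0.2]
opening: 0.0876
```

```bash
python3 -c "
from h import *
o=get_obs();s=save('wrist','w16.png');M=w2c(s,o);tab(s,M)
s=save('top','t16.png');tab(s,w2c(s))
s=save('scene','s16.png');tab(s,w2c(s))
plan((.587,.134,.126,94.5));print(get_obs()['joint_pos'])"
```

```text
tab top n 587 ((587.0546875, 115.07537841796875), (15.47708797454834, 67.71466064453125), 4.279877662658691) z 0.0947
base 1100 ((586.9403076171875, 117.11861419677734), (43.10357666015625, 68.64314270019531), 4.605189323425293)
tab top n 29 ((587.5596923828125, 123.3309326171875), (13.76286792755127, 13.438687324523926), 0.7990445494651794) z 0.0948
base 171 ((588.67919921875, 112.85092163085938), (41.947261810302734, 53.527530670166016), 0.5282292366027832)
tab top n 49 ((588.7987060546875, 131.3448486328125), (15.830901145935059, 33.76374816894531), 6.442678451538086) z 0.0952
base 81 ((604.6593017578125, 114.36847686767578), (16.271324157714844, 74.26006317138672), 4.914097309112549)
t 26.9 pos [0.585  0.1362 0.2716] yaw 94.46 F [0.4 0.3 0.3] open 0.0875
(0.587, 0.134, 0.126, 94.5) -> [-0.0023, 0.0018, 0.1456] -0.04
[ 3.17209078e+01  1.44104643e+01 -1.07882013e+01 -2.27304015e-03
 -6.47952225e+01  1.52737231e+02]
```

View pics/w16.png

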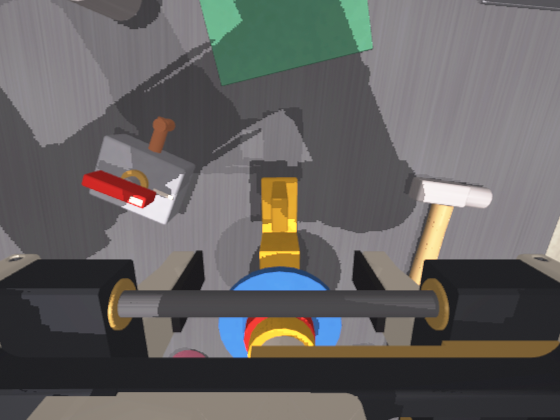

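The tab is centred at column 280 between the jaws and aligned. I'll descend and grip.

play_rows([
  [100, -0.001, 0.002, 0.04, 0],
  [100, -0.001, 0.002, 0.08, 0],
  [100, -0.001, 0.002, 0.115, 0],
  [100, -0.001, 0.002, 0.135, 0],
  [100, -0.001, 0.002, 0.145, 0],
  [100, -0.001, 0.002, 0.145, 0],
  [0, -0.001, 0.002, 0.145, 0],
  [0, -0.001, 0.002, 0.145, 0],
  [0, -0.001, 0.002, 0.145, 0],
  [0, -0.001, 0.002, 0.145, 0],
])

```text
clock: 27.9
tool_pos: [0.5874, 0.1355, 0.1276]
orientation: [179.9, -0.0, 94.5]
force: [0.2, -0.3, 0.1]
opening: 0.0613
```

play_rows([
  [0, 0, 0, 0, 0],
  [0, 0, 0, 0, 0],
  [0, 0, 0, 0, 0],
  [0, 0, 0, 0, 0],
  [0, 0, 0, 0, 0],
  [0, 0, 0, 0, 0],
])

```text
clock: 28.5
tool_pos: [0.5869, 0.1353, 0.1264]
orientation: [-180.0, 0.0, 94.5]
force: [-1.9, 1.2, 2.6]
opening: 0.0157
```

```bash
python3 -c "
from h import *
plan((.587,.134,.126,94.5))
o=get_obs();s=save('wrist','w17.png')"
```

```text
t 28.5 pos [0.5869 0.1353 0.1264] yaw 94.54 F [-1.9  1.2  2.6] open 0.0157
(0.587, 0.134, 0.126, 94.5) -> [-0.0013, -0.0, 0.0004] 0.04
```

View pics/w17.png

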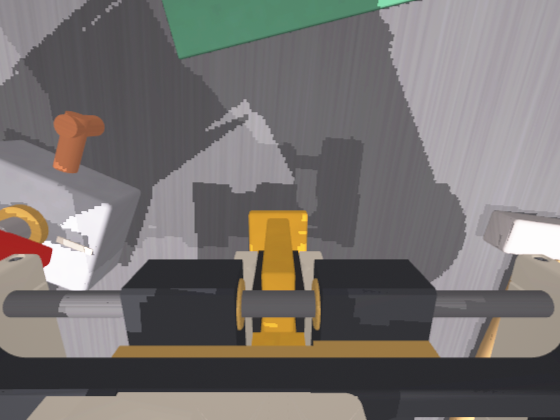

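play_rows([
  [0, 0.01, 0, 0, 0],
  [0, 0.02, 0, 0, 0],
  [0, 0.03, 0, 0, 0],
  [0, 0.04, 0, 0, 0],
  [0, 0.05, 0, 0, 0],
  [0, 0.06, 0, 0, 0],
  [0, 0.07, 0, 0, 0],
  [0, 0.08, 0, 0, 0],
  [0, 0.085, 0, 0, 0],
  [0, 0.085, 0, 0, 0],
])

```text
clock: 29.55
tool_pos: [0.5803, 0.2211, 0.1265]
orientation: [180.0, -0.0, 94.6]
force: [0.0, 0.6, -3.9]
opening: 0.0157
```

```bash
python3 -c "
from h import *
plan((.5685,.384,.14,94.5))
s=save('scene','s18.png');save('wrist','w18.png');plat(s,w2c(s))
s=save('top','t18.png');H,S,V=cv2.split(cv2.cvtColor(s['frame'],cv2.COLOR_RGB2HSV));W=cloud(s,w2c(s))
"
```

```text
t 29.55 pos [0.5803 0.2211 0.1265] yaw 94.6 F [ 0.   0.6 -3.9] open 0.0157
(0.5685, 0.384, 0.14, 94.5) -> [0.1633, 0.0013, -0.0135] 0.1
disc 0.5983 0.0202 d 0.126 z 0.1136
post top 0.22 98
 tip [0.598  0.0206 0.2179] bb [0.5978 0.0214 0.2185]
```

View pics/s18.png

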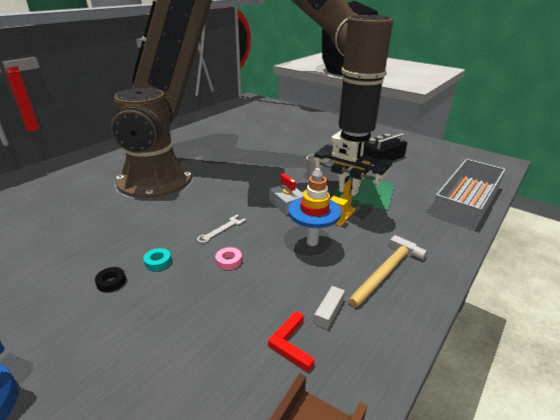

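View pics/t18.png

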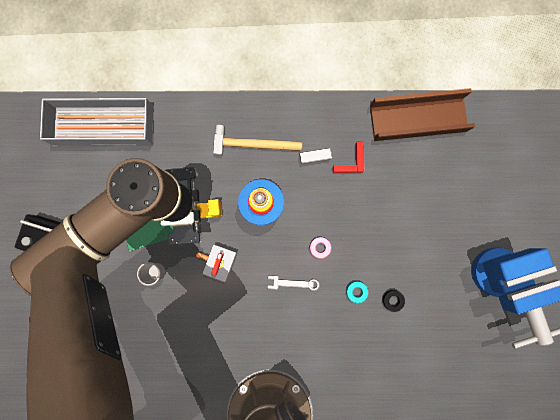

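The prop is clear of the platform. Now I'll lift it and carry it to the plate.

play_rows([
  [0, 0, 0, -0.006, 0],
  [0, 0, 0, -0.014, 0],
  [0, 0.01, 0, -0.018, 0],
  [0, 0.03, 0, -0.018, 0],
  [0, 0.055, 0, -0.018, 0],
  [0, 0.08, 0, -0.018, 0],
  [0, 0.105, 0, -0.018, 0],
  [0, 0.13, 0, -0.018, 0],
  [0, 0.15, 0, -0.018, 0],
  [0, 0.16, 0, -0.018, 0],
])

```text
clock: 30.7
tool_pos: [0.5673, 0.3821, 0.1444]
orientation: [180.0, -0.0, 94.6]
force: [0.9, -0.2, -4.9]
opening: 0.0161
```

play_rows([
  [0, 0.006, 0, 0, 0],
  [0, 0.006, 0, 0, 0],
  [0, 0.006, 0, 0, 0],
])

```text
clock: 31.0
tool_pos: [0.5672, 0.3848, 0.1445]
orientation: [-180.0, 0.0, 94.5]
force: [0.0, -0.7, -4.1]
opening: 0.0156
```

```bash
python3 -c "
from h import *
plan((.5665,.387,.1304,94.5))
s=save('scene','s19.png');o=get_obs();s=save('wrist','w19.png');M=w2c(s,o);tab(s,M,c=(.569,.39))
W=cloud(s,M);H,S,V=cv2.split(cv2.cvtColor(s['frame'],cv2.COLOR_RGB2HSV));m=(H>55)&(H<85)&(S>90)&(abs(W[...,2])<.02);print(np.nanmedian(W[m],0))"
```

```text
t 31.0 pos [0.5672 0.3848 0.1445] yaw 94.52 F [ 0.  -0.7 -4.1] open 0.0156
(0.5665, 0.387, 0.1304, 94.5) -> [0.0022, -0.0005, 0.0141] 0.02
tab top n 347 ((566.2694091796875, 396.98016357421875), (4.3441572189331055, 16.586124420166016), 83.85942077636719) z 0.0952
base 12 ((591.2151489257812, 379.2428283691406), (0.37661346793174744, 30.23494529724121), 4.141452312469482)
[0.56529027 0.4039133  0.00385747]
```

View pics/w19.png

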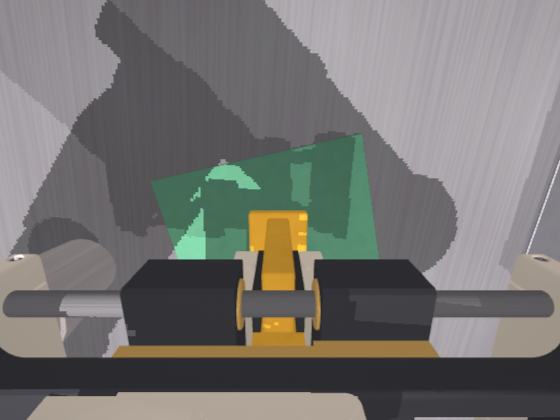

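View pics/s19.png

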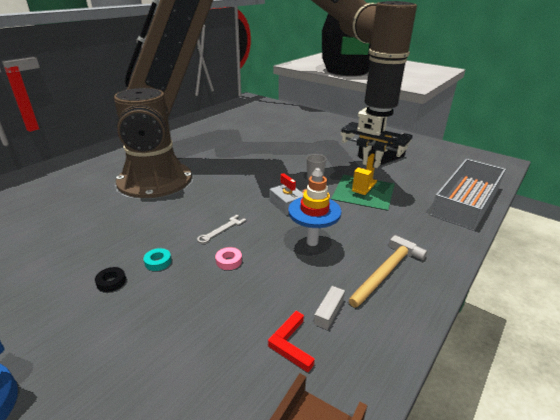

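play_rows([
  [0, 0.002, 0, 0.004, 0],
  [0, 0.002, 0, 0.008, 0],
  [0, 0.002, 0, 0.011, 0],
  [0, 0.002, 0, 0.013, 0],
  [0, 0.002, 0, 0.014, 0],
  [0, 0.002, 0, 0.014, 0],
  [0, 0.002, 0, 0.014, 0],
])

```text
clock: 31.8
tool_pos: [0.5671, 0.3876, 0.1307]
orientation: [180.0, -0.0, 94.6]
force: [0.2, 0.7, -4.6]
opening: 0.0158
```

play_rows([
  [0, 0, 0, 0.001, 0],
  [0, 0, 0, 0.001, 0],
  [0, 0, 0, 0.001, 0],
])

```text
clock: 32.1
tool_pos: [0.5672, 0.3877, 0.1305]
orientation: [180.0, -0.0, 94.6]
force: [-2.9, -0.6, 4.1]
opening: 0.0157
```

play_rows([
  [0, 0, 0, 0.001, 0],
  [0, 0, 0, 0.001, 0],
  [0, 0, 0, 0.001, 0],
])

```text
clock: 32.4
tool_pos: [0.5672, 0.3878, 0.1304]
orientation: [179.9, -0.0, 94.6]
force: [-5.7, -1.6, 9.3]
opening: 0.0157
```

Contact made. Releasing and rising.

play_rows([
  [0, 0, 0, -0.001, 0],
  [50, 0, 0, -0.001, 0],
  [100, 0, 0, -0.001, 0],
  [100, 0, 0, -0.001, 0],
  [100, 0, 0, -0.001, 0],
  [100, 0, 0, -0.001, 0],
  [100, 0, 0, -0.03, 0],
  [100, 0, 0, -0.07, 0],
  [100, 0, 0, -0.11, 0],
  [100, 0, 0, -0.15, 0],
])

```text
clock: 33.4
tool_pos: [0.567, 0.3874, 0.2801]
orientation: [-180.0, 0.0, 94.5]
force: [0.7, -0.5, -0.2]
opening: 0.0824
```

```bash
python3 -c "
from h import *
plan((.43,.141,.28,0))
s=save('scene','s20.png');tab(s,w2c(s),c=(.569,.38))
s=save('wrist','w20.png')
"
```

```text
t 33.4 pos [0.567  0.3874 0.2801] yaw 94.55 F [ 0.7 -0.5 -0.2] open 0.0824
(0.43, 0.141, 0.28, 0) -> [-0.2347, -0.1561, 0.0001] 94.55
tab top n 51 ((571.2633666992188, 383.1920166015625), (15.800216674804688, 34.88288497924805), 5.940176486968994) z 0.0981
base 49 ((566.4365844726562, 366.0571594238281), (73.59882354736328, 96.43333435058594), 25.280336380004883)
```

View pics/w20.png

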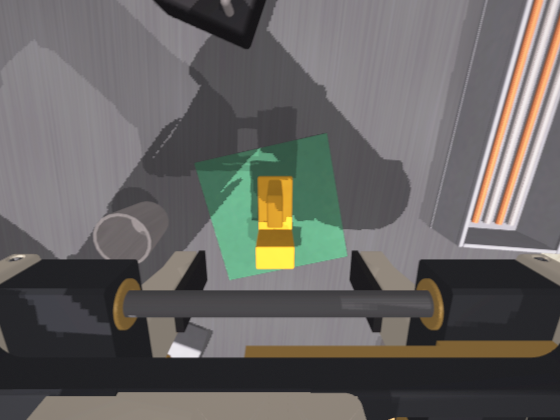

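View pics/s20.png

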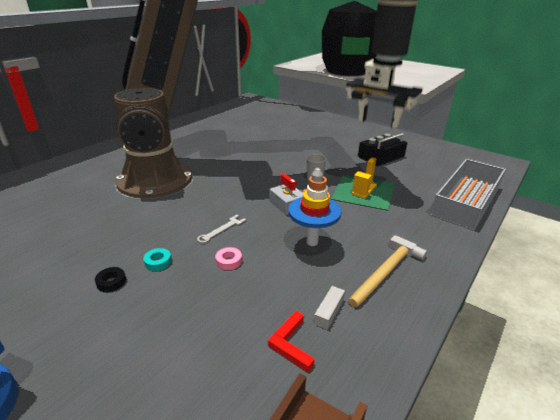

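play_rows([
  [40, -0.03, -0.015, 0, 8.5],
  [40, -0.055, -0.03, 0, 17],
  [40, -0.08, -0.045, 0, 25.5],
  [40, -0.105, -0.06, 0, 34],
  [40, -0.13, -0.075, 0, 42.5],
  [40, -0.155, -0.09, 0, 51],
  [40, -0.18, -0.105, 0, 59.5],
  [40, -0.205, -0.12, 0, 68],
  [40, -0.225, -0.135, 0, 76.5],
  [40, -0.234, -0.145, 0, 85],
])

```text
clock: 34.5
tool_pos: [0.4401, 0.1411, 0.2787]
orientation: [-180.0, -0.0, 9.1]
force: [1.3, 0.5, -0.0]
opening: 0.035
```

play_rows([
  [40, 0, 0, 0, 8.5],
  [40, 0, 0, 0, 17],
  [40, 0, 0, 0, 25.5],
  [40, 0, 0, 0, 28],
  [40, 0, 0, 0, 28],
  [40, 0, 0, 0, 28],
])

```text
clock: 35.1
tool_pos: [0.4411, 0.1428, 0.2786]
orientation: [-180.0, -0.0, -18.4]
force: [0.1, -1.0, 0.8]
opening: 0.0351
```

```bash
cat >> h.py <<'E'
def valve(s,M,c=(.43,.141)):
    W=cloud(s,M); H,S,V=cv2.split(cv2.cvtColor(s['frame'],cv2.COLOR_RGB2HSV))
    near=np.hypot(W[...,0]-c[0],W[...,1]-c[1])<.05
    red=((H<5)|(H>174))&(S>130)&(V>50)
    p=W[near&red&(W[...,2]>.086)&(W[...,2]<.097)]
    if len(p)>5: print('handle',len(p),cv2.minAreaRect((p[:,:2]*1000).astype(np.float32)),'z',np.median(p[:,2]))
    p=W[near&(S<60)&(abs(W[...,2]-.045)<.004)]
    if len(p)>5: print('block',len(p),cv2.minAreaRect((p[:,:2]*1000).astype(np.float32)))
E
python3 -c "
from h import *
plan((.43,.141,.126,-18.6));print(get_obs()['joint_pos'])
o=get_obs();s=save('wrist','w21.png');M=w2c(s,o);valve(s,M)
W=cloud(s,M); H,S,V=cv2.split(cv2.cvtColor(s['frame'],cv2.COLOR_RGB2HSV)); m=(H>5)&(H<14)&(S>130)&(np.hypot(W[...,0]-.4528,W[...,1]-.1936)<.05); print('lever',W[m].min(0),W[m].max(0))
s=dict(np.load('/tmp/scene.npz'));valve(s,w2c(s))
s=dict(np.load('/tmp/top.npz'));valve(s,w2c(s))
"
```

```text
t 35.1 pos [0.4411 0.1428 0.2786] yaw -18.35 F [ 0.1 -1.   0.8] open 0.0351
(0.43, 0.141, 0.126, -18.6) -> [-0.01, 0.0052, 0.1526] 0.25
[ 4.23734551e+01  7.93774307e-01 -2.60425391e+01 -2.47752586e-04
 -6.31535767e+01  2.92718092e+01]
handle 565 ((429.17694091796875, 141.61183166503906), (11.216591835021973, 59.680702209472656), 71.54119873046875) z 0.09065410023053583
block 3529 ((429.3726501464844, 141.45172119140625), (69.30704498291016, 89.47179412841797), 69.82788848876953)
lever [0.43689046 0.17448486 0.00193009] [0.45937433 0.20879588 0.03144332]
handle 59 ((432.3334655761719, 140.129150390625), (13.607902526855469, 58.30805587768555), 71.3987045288086) z 0.09101694195057741
block 265 ((430.829833984375, 141.0318603515625), (71.44083404541016, 87.37356567382812), 72.99388885498047)
handle 74 ((430.2648010253906, 141.93991088867188), (11.096388816833496, 59.526527404785156), 71.40113067626953) z 0.0903787698175903
block 558 ((430.19769287109375, 142.68008422851562), (69.84107208251953, 89.7537841796875), 70.13495635986328)
```

View pics/w21.png

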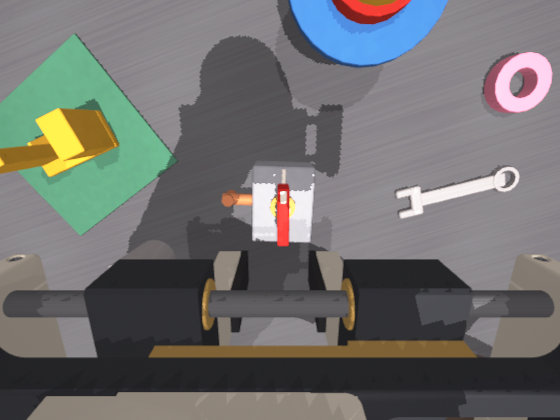

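The handle is at (0.4295, 0.1415), lying along −18.5°. The lever beside it is only 31 mm high, so the fingertips clear it.

play_rows([
  [40, -0.0106, 0.005, 0.04, 0],
  [40, -0.0106, 0.005, 0.08, 0],
  [40, -0.0106, 0.005, 0.12, 0],
  [40, -0.0106, 0.005, 0.145, 0],
  [40, -0.0106, 0.005, 0.154, 0],
  [40, -0.0106, 0.005, 0.154, 0],
  [0, -0.0106, 0.005, 0.154, 0],
  [0, -0.0106, 0.005, 0.154, 0],
  [0, -0.0106, 0.005, 0.154, 0],
  [0, -0.0106, 0.005, 0.154, 0],
])

```text
clock: 36.15
tool_pos: [0.4299, 0.1414, 0.1257]
orientation: [-179.9, -0.1, -18.4]
force: [-1.3, -2.1, 6.8]
opening: 0.0139
```

play_rows([
  [0, 0, 0, 0, 0],
  [0, 0, 0, 0, 0],
])

```text
clock: 36.35
tool_pos: [0.4298, 0.1414, 0.1257]
orientation: [-179.9, -0.1, -18.4]
force: [-1.2, -2.6, 7.8]
opening: 0.0139
```

```bash
python3 -c "
from h import *
plan((.4295,.1415,.124,-18.5));
o=get_obs();print(o['moment'])
s=save('scene','s22.png');plat(s,w2c(s));s=save('top','t22.png');plat(s,w2c(s))"
```

```text
t 36.35 pos [0.4298 0.1414 0.1257] yaw -18.43 F [-1.2 -2.6  7.8] open 0.0139
(0.4295, 0.1415, 0.124, -18.5) -> [-0.0003, 0.0001, 0.0017] 0.07
[-0.86262209  0.4266411   0.0350626 ]
disc 0.5992 0.0214 d 0.1271 z 0.1135
post top 0.2191 99
 tip [0.5983 0.02   0.2175] bb [0.5983 0.0195 0.2177]
disc 0.5965 0.0218 d 0.1234 z 0.113
post top 0.2191 80
 tip [0.5957 0.0207 0.2171] bb [0.5957 0.0204 0.2177]
```

View pics/t22.png

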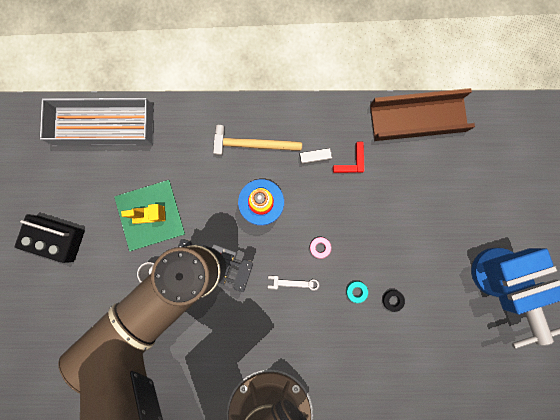

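play_rows([
  [30, 0, 0, 0, 0],
  [30, 0, 0, 0, 0],
  [30, 0, 0, -0.006, 0],
  [30, 0, 0, -0.006, 0],
  [0, 0, 0, -0.006, 0],
  [0, 0, 0, -0.006, 0],
  [0, 0, 0, -0.006, 0],
  [0, 0, 0, -0.006, 0],
])

```text
clock: 37.25
tool_pos: [0.4296, 0.1415, 0.1307]
orientation: [-180.0, -0.0, -18.4]
force: [-0.7, 0.9, 2.8]
opening: 0.0119
```

```bash
python3 -c "
from h import *
plan((.4295,.1415,.124,-18.5));
o=get_obs();print(o['moment'])
s=save('wrist','w23.png')"
```

```text
t 37.25 pos [0.4296 0.1415 0.1307] yaw -18.45 F [-0.7  0.9  2.8] open 0.0119
(0.4295, 0.1415, 0.124, -18.5) -> [-0.0, 0.0, 0.0067] 0.05
[ 0.1932215   0.27251704 -0.03040121]
```

View pics/w23.png

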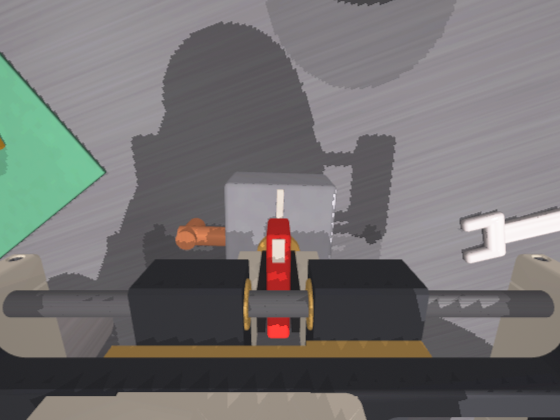

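Clean grip now (11.9 mm). Open slowly counter-clockwise to about 20°.

play_rows([
  [0, 0, 0, 0, -3],
  [0, 0, 0, 0, -6],
  [0, 0, 0, 0, -9],
  [0, 0, 0, 0, -12],
  [0, 0, 0, 0, -15],
  [0, 0, 0, 0, -18],
  [0, 0, 0, 0, -20],
  [0, 0, 0, 0, -20],
  [0, 0, 0, 0, -20],
  [0, 0, 0, 0, -20],
])

```text
clock: 38.3
tool_pos: [0.4296, 0.1417, 0.1307]
orientation: [-180.0, -0.0, 1.5]
force: [-1.4, 2.5, 1.9]
opening: 0.0119
```

```bash
cat > z.py <<'E'
from h import *
o=get_obs(); print('t',round(o['clock'],2),'yaw',o['orientation'][2].round(2),'pos',o['tool_pos'].round(4),'F',o['force'].round(1),'Mz',o['moment'][2].round(3),'open',o['opening'].round(4))
for n in ('top','scene'):
    s=snapshot(n); W=cloud(s,w2c(s)); H,S,V=cv2.split(cv2.cvtColor(s['frame'],cv2.COLOR_RGB2HSV))
    r=np.hypot(W[...,0]-.596,W[...,1]-.021)
    m=(H>100)&(H<120)&(S>120)&(r<.06)&(W[...,2]>.02); m2=(r<.015)&(W[...,2]>.1)
    print(n,'disc z',W[m][:,2].mean().round(5), m.sum(),'tip',np.sort(W[m2][:,2])[-8:].mean().round(4) if m2.sum()>8 else None)
E
python3 z.py
```

```text
Traceback (most recent call last):
  File "z.py", line 2, in <module>
    o=get_obs(); print('t',round(o['clock'],2),'yaw',o['orientation'][2].round(2),'pos',o['tool_pos'].round(4),'F',o['force'].round(1),'Mz',o['moment'][2].round(3),'open',o['opening'].round(4))
                                                                                                                                                                           ^^^^^^^^^^^^^^^^^^
AttributeError: 'float' object has no attribute 'round'
```

```bash
sed -i "s/o\['opening'\].round(4)/round(o['opening'],4)/" z.py; python3 z.py
```

```text
t 38.3 yaw 1.51 pos [0.4296 0.1417 0.1307] F [-1.4  2.5  1.9] Mz 0.15 open 0.0119
top disc z 0.11307 1002 tip 0.2177
scene disc z 0.11357 606 tip 0.218
```

play_rows([
  [0, 0, 0, 0, -1],
  [0, 0, 0, 0, -2],
  [0, 0, 0, 0, -2],
  [0, 0, 0, 0, -2],
  [0, 0, 0, 0, -2],
  [0, 0, 0, 0, -2],
  [0, 0, 0, 0, -2],
])

```text
clock: 39.1
tool_pos: [0.4296, 0.1417, 0.1307]
orientation: [-180.0, -0.0, 3.6]
force: [-1.7, 5.3, 2.5]
opening: 0.0121
```

```bash
python3 z.py
```

```text
t 39.1 yaw 3.56 pos [0.4296 0.1417 0.1307] F [-1.7  5.3  2.5] Mz 0.132 open 0.0121
top disc z 0.11294 1002 tip 0.2186
scene disc z 0.11351 593 tip 0.2179
```

play_rows([
  [0, 0, 0, 0, -1],
  [0, 0, 0, 0, -2],
  [0, 0, 0, 0, -3],
  [0, 0, 0, 0, -3],
  [0, 0, 0, 0, -3],
  [0, 0, 0, 0, -3],
  [0, 0, 0, 0, -3],
  [0, 0, 0, 0, -3],
])

```text
clock: 40.0
tool_pos: [0.4296, 0.1417, 0.1307]
orientation: [-180.0, -0.0, 6.6]
force: [-1.5, 5.0, 1.9]
opening: 0.0119
```

```bash
python3 z.py
```

```text
t 40.0 yaw 6.55 pos [0.4296 0.1417 0.1307] F [-1.5  5.   1.9] Mz 0.076 open 0.0119
top disc z 0.11301 1003 tip 0.2179
scene disc z 0.11363 596 tip 0.218
```

Not creeping at 25° (0.44 rad). Continue.

play_rows([
  [0, 0, 0, 0, -1],
  [0, 0, 0, 0, -2],
  [0, 0, 0, 0, -3],
  [0, 0, 0, 0, -3],
  [0, 0, 0, 0, -3],
  [0, 0, 0, 0, -3],
  [0, 0, 0, 0, -3],
  [0, 0, 0, 0, -3],
])

```text
clock: 40.9
tool_pos: [0.4296, 0.1417, 0.1307]
orientation: [-180.0, -0.0, 9.6]
force: [-1.4, 4.2, 2.9]
opening: 0.0123
```

```bash
python3 z.py
```

```text
t 40.9 yaw 9.55 pos [0.4296 0.1417 0.1307] F [-1.4  4.2  2.9] Mz 0.095 open 0.0123
top disc z 0.11298 1003 tip 0.2185
scene disc z 0.11356 594 tip 0.2183
```

play_rows([
  [0, 0, 0, 0, -1],
  [0, 0, 0, 0, -2],
  [0, 0, 0, 0, -3],
  [0, 0, 0, 0, -3],
  [0, 0, 0, 0, -3],
  [0, 0, 0, 0, -3],
  [0, 0, 0, 0, -3],
  [0, 0, 0, 0, -3],
])

```text
clock: 41.8
tool_pos: [0.4296, 0.1417, 0.1307]
orientation: [-180.0, -0.0, 12.6]
force: [-1.7, 5.2, 1.8]
opening: 0.0119
```

```bash
python3 z.py
```

```text
t 41.8 yaw 12.55 pos [0.4296 0.1417 0.1307] F [-1.7  5.2  1.8] Mz 0.118 open 0.0119
top disc z 0.11031 997 tip 0.2157
scene disc z 0.11063 605 tip 0.2146
```

play_rows([
  [0, 0, 0, 0, 0],
  [0, 0, 0, 0, 0],
  [0, 0, 0, 0, 0],
  [0, 0, 0, 0, 0],
  [0, 0, 0, 0, 0],
  [0, 0, 0, 0, 0],
  [0, 0, 0, 0, 0],
  [0, 0, 0, 0, 0],
  [0, 0, 0, 0, 0],
  [0, 0, 0, 0, 0],
])

```text
clock: 42.9
tool_pos: [0.4296, 0.1417, 0.1307]
orientation: [-180.0, -0.0, 12.6]
force: [-1.2, 6.3, 1.4]
opening: 0.012
```

```bash
python3 z.py
```

```text
t 42.9 yaw 12.56 pos [0.4296 0.1417 0.1307] F [-1.2  6.3  1.4] Mz 0.103 open 0.012
top disc z 0.10587 998 tip 0.2109
scene disc z 0.10635 600 tip 0.2108
```

About 4 mm/s, a safe pace. Hold here.

play_rows([
  [0, 0, 0, 0, 0],
  [0, 0, 0, 0, 0],
  [0, 0, 0, 0, 0],
  [0, 0, 0, 0, 0],
  [0, 0, 0, 0, 0],
  [0, 0, 0, 0, 0],
  [0, 0, 0, 0, 0],
  [0, 0, 0, 0, 0],
  [0, 0, 0, 0, 0],
  [0, 0, 0, 0, 0],
])

```text
clock: 44.0
tool_pos: [0.4296, 0.1417, 0.1307]
orientation: [-180.0, -0.0, 12.6]
force: [-2.1, 5.7, 1.5]
opening: 0.0119
```

play_rows([
  [0, 0, 0, 0, 0],
  [0, 0, 0, 0, 0],
  [0, 0, 0, 0, 0],
  [0, 0, 0, 0, 0],
  [0, 0, 0, 0, 0],
  [0, 0, 0, 0, 0],
  [0, 0, 0, 0, 0],
  [0, 0, 0, 0, 0],
  [0, 0, 0, 0, 0],
  [0, 0, 0, 0, 0],
])

```text
clock: 45.0
tool_pos: [0.4296, 0.1417, 0.1307]
orientation: [-180.0, -0.0, 12.6]
force: [-0.8, 5.7, 2.4]
opening: 0.0119
```

play_rows([
  [0, 0, 0, 0, 0],
  [0, 0, 0, 0, 0],
  [0, 0, 0, 0, 0],
  [0, 0, 0, 0, 0],
  [0, 0, 0, 0, 0],
  [0, 0, 0, 0, 0],
  [0, 0, 0, 0, 0],
  [0, 0, 0, 0, 0],
  [0, 0, 0, 0, 0],
  [0, 0, 0, 0, 0],
])

```text
clock: 46.0
tool_pos: [0.4296, 0.1417, 0.1307]
orientation: [-180.0, -0.0, 12.6]
force: [-2.2, 4.6, 1.3]
opening: 0.0119
```

```bash
python3 z.py
```

```text
t 46.0 yaw 12.55 pos [0.4296 0.1417 0.1307] F [-2.2  4.6  1.3] Mz 0.058 open 0.0119
top disc z 0.09362 975 tip 0.1994
scene disc z 0.09395 606 tip 0.1984
```

play_rows([
  [0, 0, 0, 0, 0],
  [0, 0, 0, 0, 0],
  [0, 0, 0, 0, 0],
  [0, 0, 0, 0, 0],
  [0, 0, 0, 0, 0],
  [0, 0, 0, 0, 0],
  [0, 0, 0, 0, 0],
  [0, 0, 0, 0, 0],
  [0, 0, 0, 0, 0],
  [0, 0, 0, 0, 0],
])

```text
clock: 47.1
tool_pos: [0.4296, 0.1418, 0.1307]
orientation: [-180.0, -0.0, 12.6]
force: [-1.5, 5.9, 1.9]
opening: 0.0113
```

play_rows([
  [0, 0, 0, 0, 0],
  [0, 0, 0, 0, 0],
  [0, 0, 0, 0, 0],
  [0, 0, 0, 0, 0],
  [0, 0, 0, 0, 0],
  [0, 0, 0, 0, 0],
  [0, 0, 0, 0, 0],
  [0, 0, 0, 0, 0],
  [0, 0, 0, 0, 0],
  [0, 0, 0, 0, 0],
])

```text
clock: 48.1
tool_pos: [0.4296, 0.1417, 0.1307]
orientation: [-180.0, -0.0, 12.6]
force: [-1.8, 5.2, 1.2]
opening: 0.0116
```

play_rows([
  [0, 0, 0, 0, 0],
  [0, 0, 0, 0, 0],
  [0, 0, 0, 0, 0],
  [0, 0, 0, 0, 0],
  [0, 0, 0, 0, 0],
  [0, 0, 0, 0, 0],
  [0, 0, 0, 0, 0],
  [0, 0, 0, 0, 0],
  [0, 0, 0, 0, 0],
  [0, 0, 0, 0, 0],
])

```text
clock: 49.1
tool_pos: [0.4296, 0.1417, 0.1307]
orientation: [-180.0, -0.0, 12.6]
force: [-2.2, 4.9, 2.2]
opening: 0.0121
```

play_rows([
  [0, 0, 0, 0, 0],
  [0, 0, 0, 0, 0],
  [0, 0, 0, 0, 0],
  [0, 0, 0, 0, 0],
  [0, 0, 0, 0, 0],
  [0, 0, 0, 0, 0],
  [0, 0, 0, 0, 0],
  [0, 0, 0, 0, 0],
  [0, 0, 0, 0, 0],
  [0, 0, 0, 0, 0],
])

```text
clock: 50.1
tool_pos: [0.4296, 0.1417, 0.1307]
orientation: [-180.0, -0.0, 12.6]
force: [-2.2, 6.6, 2.2]
opening: 0.0116
```

play_rows([
  [0, 0, 0, 0, 0],
  [0, 0, 0, 0, 0],
  [0, 0, 0, 0, 0],
  [0, 0, 0, 0, 0],
  [0, 0, 0, 0, 0],
  [0, 0, 0, 0, 0],
  [0, 0, 0, 0, 0],
  [0, 0, 0, 0, 0],
  [0, 0, 0, 0, 0],
  [0, 0, 0, 0, 0],
])

```text
clock: 51.1
tool_pos: [0.4296, 0.1417, 0.1307]
orientation: [-180.0, -0.0, 12.6]
force: [-1.0, 4.5, 1.7]
opening: 0.0126
```

play_rows([
  [0, 0, 0, 0, 0],
  [0, 0, 0, 0, 0],
  [0, 0, 0, 0, 0],
  [0, 0, 0, 0, 0],
  [0, 0, 0, 0, 0],
  [0, 0, 0, 0, 0],
  [0, 0, 0, 0, 0],
  [0, 0, 0, 0, 0],
  [0, 0, 0, 0, 0],
  [0, 0, 0, 0, 0],
])

```text
clock: 52.1
tool_pos: [0.4296, 0.1418, 0.1307]
orientation: [-180.0, -0.0, 12.6]
force: [-1.5, 4.5, 1.9]
opening: 0.0115
```

play_rows([
  [0, 0, 0, 0, 0],
  [0, 0, 0, 0, 0],
  [0, 0, 0, 0, 0],
  [0, 0, 0, 0, 0],
  [0, 0, 0, 0, 0],
  [0, 0, 0, 0, 0],
  [0, 0, 0, 0, 0],
  [0, 0, 0, 0, 0],
  [0, 0, 0, 0, 0],
  [0, 0, 0, 0, 0],
])

```text
clock: 53.1
tool_pos: [0.4296, 0.1418, 0.1307]
orientation: [-180.0, -0.0, 12.6]
force: [-1.5, 6.2, 3.1]
opening: 0.0116
```

play_rows([
  [0, 0, 0, 0, 0],
  [0, 0, 0, 0, 0],
  [0, 0, 0, 0, 0],
  [0, 0, 0, 0, 0],
  [0, 0, 0, 0, 0],
  [0, 0, 0, 0, 0],
  [0, 0, 0, 0, 0],
  [0, 0, 0, 0, 0],
  [0, 0, 0, 0, 0],
  [0, 0, 0, 0, 0],
])

```text
clock: 54.1
tool_pos: [0.4296, 0.1418, 0.1307]
orientation: [-180.0, -0.0, 12.6]
force: [-1.3, 5.1, 2.0]
opening: 0.0119
```

```bash
python3 z.py
```

```text
t 54.1 yaw 12.55 pos [0.4296 0.1418 0.1307] F [-1.3  5.1  2. ] Mz 0.072 open 0.0119
top disc z 0.06402 923 tip 0.1691
scene disc z 0.0645 601 tip 0.1687
```

30 mm to go at ~3.7 mm/s, about 8–9 s.

play_rows([
  [0, 0, 0, 0, 0],
  [0, 0, 0, 0, 0],
  [0, 0, 0, 0, 0],
  [0, 0, 0, 0, 0],
  [0, 0, 0, 0, 0],
  [0, 0, 0, 0, 0],
  [0, 0, 0, 0, 0],
  [0, 0, 0, 0, 0],
  [0, 0, 0, 0, 0],
  [0, 0, 0, 0, 0],
])

```text
clock: 55.2
tool_pos: [0.4296, 0.1417, 0.1307]
orientation: [-180.0, -0.0, 12.6]
force: [-1.3, 5.7, 2.7]
opening: 0.0118
```

play_rows([
  [0, 0, 0, 0, 0],
  [0, 0, 0, 0, 0],
  [0, 0, 0, 0, 0],
  [0, 0, 0, 0, 0],
  [0, 0, 0, 0, 0],
  [0, 0, 0, 0, 0],
  [0, 0, 0, 0, 0],
  [0, 0, 0, 0, 0],
  [0, 0, 0, 0, 0],
  [0, 0, 0, 0, 0],
])

```text
clock: 56.2
tool_pos: [0.4296, 0.1418, 0.1307]
orientation: [-180.0, -0.0, 12.6]
force: [-2.0, 6.0, 2.3]
opening: 0.0119
```

play_rows([
  [0, 0, 0, 0, 0],
  [0, 0, 0, 0, 0],
  [0, 0, 0, 0, 0],
  [0, 0, 0, 0, 0],
  [0, 0, 0, 0, 0],
  [0, 0, 0, 0, 0],
  [0, 0, 0, 0, 0],
  [0, 0, 0, 0, 0],
  [0, 0, 0, 0, 0],
  [0, 0, 0, 0, 0],
])

```text
clock: 57.2
tool_pos: [0.4296, 0.1417, 0.1307]
orientation: [-180.0, -0.0, 12.6]
force: [-1.8, 5.7, 2.4]
opening: 0.0115
```

play_rows([
  [0, 0, 0, 0, 0],
  [0, 0, 0, 0, 0],
  [0, 0, 0, 0, 0],
  [0, 0, 0, 0, 0],
  [0, 0, 0, 0, 0],
  [0, 0, 0, 0, 0],
  [0, 0, 0, 0, 0],
  [0, 0, 0, 0, 0],
  [0, 0, 0, 0, 0],
  [0, 0, 0, 0, 0],
])

```text
clock: 58.2
tool_pos: [0.4296, 0.1417, 0.1307]
orientation: [-180.0, -0.0, 12.6]
force: [-1.9, 5.4, 2.2]
opening: 0.0122
```

play_rows([
  [0, 0, 0, 0, 0],
  [0, 0, 0, 0, 0],
  [0, 0, 0, 0, 0],
  [0, 0, 0, 0, 0],
  [0, 0, 0, 0, 0],
  [0, 0, 0, 0, 0],
  [0, 0, 0, 0, 0],
  [0, 0, 0, 0, 0],
  [0, 0, 0, 0, 0],
  [0, 0, 0, 0, 0],
])

```text
clock: 59.2
tool_pos: [0.4296, 0.1417, 0.1307]
orientation: [-180.0, -0.0, 12.6]
force: [-1.5, 5.0, 1.9]
opening: 0.0116
```

play_rows([
  [0, 0, 0, 0, 0],
  [0, 0, 0, 0, 0],
  [0, 0, 0, 0, 0],
  [0, 0, 0, 0, 0],
  [0, 0, 0, 0, 0],
  [0, 0, 0, 0, 0],
  [0, 0, 0, 0, 0],
  [0, 0, 0, 0, 0],
  [0, 0, 0, 0, 0],
  [0, 0, 0, 0, 0],
])

```text
clock: 60.2
tool_pos: [0.4296, 0.1417, 0.1307]
orientation: [-180.0, -0.0, 12.6]
force: [-1.8, 5.5, 1.4]
opening: 0.0119
```

play_rows([
  [0, 0, 0, 0, 0],
  [0, 0, 0, 0, 0],
  [0, 0, 0, 0, 0],
  [0, 0, 0, 0, 0],
  [0, 0, 0, 0, 0],
  [0, 0, 0, 0, 0],
  [0, 0, 0, 0, 0],
  [0, 0, 0, 0, 0],
  [0, 0, 0, 0, 0],
  [0, 0, 0, 0, 0],
])

```text
clock: 61.2
tool_pos: [0.4296, 0.1418, 0.1307]
orientation: [-180.0, -0.0, 12.6]
force: [-1.3, 5.4, 2.7]
opening: 0.012
```

play_rows([
  [0, 0, 0, 0, 0],
  [0, 0, 0, 0, 0],
  [0, 0, 0, 0, 0],
  [0, 0, 0, 0, 0],
  [0, 0, 0, 0, 0],
  [0, 0, 0, 0, 0],
  [0, 0, 0, 0, 0],
  [0, 0, 0, 0, 0],
  [0, 0, 0, 0, 0],
  [0, 0, 0, 0, 0],
])

```text
clock: 62.2
tool_pos: [0.4296, 0.1417, 0.1307]
orientation: [-180.0, -0.0, 12.6]
force: [-1.7, 5.4, 2.7]
opening: 0.0118
```

play_rows([
  [0, 0, 0, 0, 0],
  [0, 0, 0, 0, 0],
  [0, 0, 0, 0, 0],
  [0, 0, 0, 0, 0],
  [0, 0, 0, 0, 0],
  [0, 0, 0, 0, 0],
  [0, 0, 0, 0, 0],
  [0, 0, 0, 0, 0],
  [0, 0, 0, 0, 0],
  [0, 0, 0, 0, 0],
])

```text
clock: 63.2
tool_pos: [0.4296, 0.1417, 0.1307]
orientation: [-180.0, -0.0, 12.6]
force: [-1.7, 5.9, 0.8]
opening: 0.0116
```

```bash
python3 z.py
```

```text
t 63.2 yaw 12.55 pos [0.4296 0.1417 0.1307] F [-1.7  5.9  0.8] Mz 0.096 open 0.0116
top disc z 0.03428 869 tip 0.1395
scene disc z 0.03476 605 tip 0.1394
```

play_rows([
  [0, 0, 0, 0, 0],
  [0, 0, 0, 0, 0],
  [0, 0, 0, 0, 0],
  [0, 0, 0, 0, 0],
  [0, 0, 0, 0, 0],
  [0, 0, 0, 0, 0],
  [0, 0, 0, 0, 0],
  [0, 0, 0, 0, 0],
  [0, 0, 0, 0, 0],
  [0, 0, 0, 0, 0],
])

```text
clock: 64.3
tool_pos: [0.4296, 0.1417, 0.1307]
orientation: [-180.0, -0.0, 12.6]
force: [-1.9, 5.5, 1.4]
opening: 0.0119
```

```bash
python3 z.py
```

```text
t 64.3 yaw 12.55 pos [0.4296 0.1417 0.1307] F [-1.9  5.5  1.4] Mz 0.103 open 0.0119
top disc z 0.03393 871 tip 0.1398
scene disc z 0.03442 608 tip 0.1384
```

The platform is fully down at 34 mm and steady. Shut the valve.

play_rows([
  [0, 0, 0, 0, 5],
  [0, 0, 0, 0, 11],
  [0, 0, 0, 0, 17],
  [0, 0, 0, 0, 23],
  [0, 0, 0, 0, 28],
  [0, 0, 0, 0, 31],
  [0, 0, 0, 0, 32],
  [0, 0, 0, 0, 32],
  [0, 0, 0, 0, 32],
  [0, 0, 0, 0, 32],
])

```text
clock: 65.4
tool_pos: [0.4296, 0.1415, 0.1307]
orientation: [-180.0, -0.0, -19.4]
force: [-1.0, 4.0, 3.0]
opening: 0.0116
```

```bash
python3 z.py
```

```text
t 65.4 yaw -19.4 pos [0.4296 0.1415 0.1307] F [-1.  4.  3.] Mz 0.066 open 0.0116
top disc z 0.03397 872 tip 0.1383
scene disc z 0.0344 617 tip 0.1391
```

play_rows([
  [0, 0, 0, 0, 1],
  [0, 0, 0, 0, 1.5],
  [0, 0, 0, 0, 1.5],
])

```text
clock: 65.8
tool_pos: [0.4296, 0.1414, 0.1307]
orientation: [-180.0, -0.0, -20.9]
force: [-1.1, 3.9, 3.2]
opening: 0.0119
```

```bash
python3 z.py
```

```text
t 65.8 yaw -20.94 pos [0.4296 0.1414 0.1307] F [-1.1  3.9  3.2] Mz 0.507 open 0.0119
top disc z 0.03383 867 tip 0.1393
scene disc z 0.03437 615 tip 0.139
```

Mz rose to 0.5 N m, so the valve is against its stop. Relax slightly, release, and back away.

play_rows([
  [0, 0, 0, 0, -0.8],
  [40, 0, 0, 0, -0.8],
  [40, 0, 0, 0, -0.8],
  [40, 0, 0, 0, -0.8],
  [40, 0, 0, -0.03, -0.8],
  [40, 0, 0, -0.07, -0.8],
  [40, 0, 0, -0.11, -0.8],
  [40, 0, 0, -0.15, -0.8],
  [40, 0, 0, -0.15, -0.8],
  [40, 0, 0, -0.15, -0.8],
])

```text
clock: 66.9
tool_pos: [0.4293, 0.1413, 0.2811]
orientation: [-179.9, -0.0, -20.2]
force: [-0.3, -0.2, -0.4]
opening: 0.0353
```

Run:
```python
from h import *
plan((.43,.141,.28,-18.5))
o=get_obs();s=save('wrist','w30.png');valve(s,w2c(s,o))
s=save('scene','s30.png');M=w2c(s);plat(s,M);tab(s,M,c=(.569,.38),zr=(.09,.106));rings(s=s,M=M,zr=(.03,.14))
s=save('top','t30.png');M=w2c(s);plat(s,M);tab(s,M,c=(.569,.38),zr=(.09,.106));W=cloud(s,M);H,S,V=cv2.split(cv2.cvtColor(s['frame'],cv2.COLOR_RGB2HSV));m=(H>18)&(H<34)&(S>110)&(np.hypot(W[...,0]-.569,W[...,1]-.36)<.09);p=W[m];print('prop all',p.min(0),p.max(0),cv2.minAreaRect((p[:,:2]*1000).astype(np.float32)))
```

```text
t 66.9 pos [0.4293 0.1413 0.2811] yaw -20.18 F [-0.3 -0.2 -0.4] open 0.0353
(0.43, 0.141, 0.28, -18.5) -> [0.0008, 0.0001, 0.0011] -1.68
handle 552 ((429.47222900390625, 141.78872680664062), (10.884455680847168, 59.504783630371094), 70.04942321777344) z 0.09074540902357708
block 3539 ((429.74591064453125, 141.69879150390625), (69.89274597167969, 87.75299835205078), 69.80648803710938)
disc 0.5979 0.0202 d 0.125 z 0.0344
post top 0.1406 88
 tip [0.5977 0.0206 0.1389] bb [0.5969 0.0207 0.1393]
tab top n 46 ((570.9219360351562, 382.2624816894531), (16.44991683959961, 32.958988189697266), 5.375948905944824) z 0.0986
base 44 ((558.4612426757812, 373.20587158203125), (68.19145965576172, 90.9601058959961), 4.896498680114746)
red68 circ 0.43 0.1408 bb [0.43   0.1423] d 0.0622 z 0.0915 px [288. 182.]
red68 circ 0.598 0.0164 bb [0.598  0.0061] d 0.0657 z 0.0546 px [312. 238.]
yel61 circ 0.5991 0.0181 bb [0.5991 0.0173] d 0.0609 z 0.0758 px [313. 227.]
cop40 circ 0.5996 0.0205 bb [0.5996 0.0201] d 0.0409 z 0.1148 px [315. 214.]
whi47 circ 0.6002 0.0196 bb [0.6    0.0179] d 0.046 z 0.0948 px [315. 222.]
disc 0.5964 0.0217 d 0.1236 z 0.0339
post top 0.1415 65
 tip [0.5949 0.0226 0.1396] bb [0.5959 0.0222 0.1401]
tab top n 75 ((568.1110229492188, 385.2334289550781), (15.637213706970215, 35.27662658691406), 5.2951741218566895) z 0.0986
base 151 ((568.8082885742188, 374.6279296875), (45.2113151550293, 89.5335464477539), 4.023311614990234)
prop all [ 0.54507286  0.3068386  -0.00194944] [0.59535891 0.41908177 0.1035385 ] ((569.5534057617188, 363.7718811035156), (45.2757682800293, 111.32109069824219), 4.277688980102539)
```

View pics/s30.png

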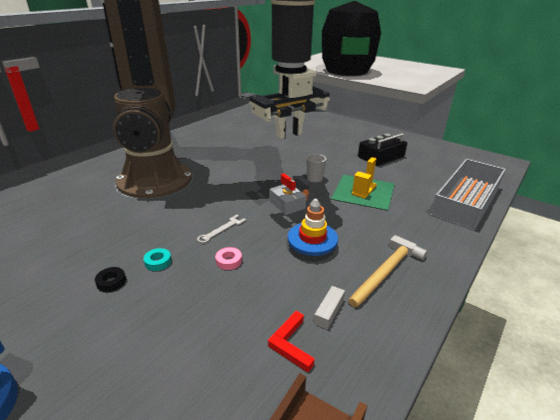

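View pics/w30.png

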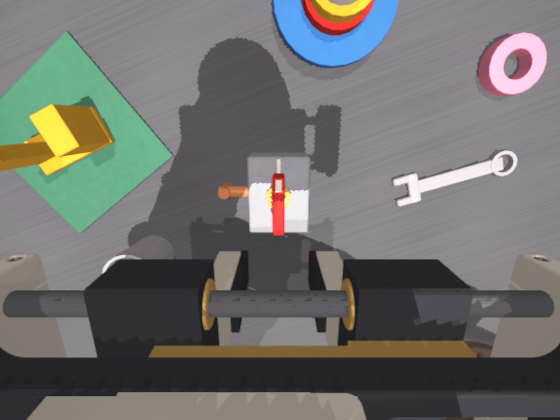

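```bash
python3 -c "
from plant import close_job
print(close_job())"
```

```text
the job is handed in; nothing more can be done
None
```

The job is done and handed in at about 67 s of the 210 s; no verdict came back. I threaded the four listed rings I could find, from the bottom: red 68, yellow 61, white 47, copper 40. I saw no blue 54 mm ring and left the black, pink and turquoise look-alikes alone. I then moved the prop to the green plate, lowered the platform at about 4 mm/s with the valve open about 31°, and turned the valve shut to its stop.

- **Rings:** tops step up about 20 mm each at z ≈ 0.055, 0.076, 0.095 and 0.115. The unobstructed ones read centred within about 3 mm. Red and partly yellow and white are hidden by the ring above, so their last centre readings are rough; red read about 1–2 mm off centre when it was seated.
- **Platform:** the disc reads z 0.034, which is fully down. It stayed there over the last second before I shut the valve.
- **Prop:** it stands upright, with its tab top at 0.099. The base centre works out within about 5 mm of the plate centre.
- **Valve:** the handle lies within about 0.3° of the block's long side, and the moment rose to 0.5 N m at the stop.
- **Bystanders:** wrench, hammer, cup, offcut and magnet look unmoved in the last pictures; I judged this by eye and did not measure it.
- **Gripper:** it is raised clear and touching nothing.

Two things went slightly off:
- **Valve grip:** the first grip was too low and caught the hub (13.9 mm opening, 8 N). I took it again 6 mm higher before turning.
- **Cameras:** the scene and top cameras disagree by 1–3 mm on positions, within tolerance.

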